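Roll a bottle into the bench labeller with the push paddle

TASK

Take the push paddle off the marble board and, letting nothing but the paddle's blade touch the glass, roll the amber bottle gently along the labeller's infeed tray and under the sprung hold-down roller until it drops between the two cradle rollers. Keep a light, steady press on it there for a moment so that it beds in square, never pushing hard on the glass. Then stand the paddle back on the marble board and leave everything else as it is.

Things in the scene. Friction and masses are not known exactly. Their poses are not given: they have to be found in the camera images.
- labeller: Bench labeller fixed to the bench: white base plate 185 x 460 mm, white housing with a paper label roll (210 mm high) at its +y end. Origin on the bench under the track's middle line; x across the track, +y the way bottles roll, z up. On the base a steel infeed tray, in one piece with a roller cradle, is clamped where the last job left it: that setting is not measured and must be felt for.
- track (a point): Point on the labeller: middle line of the track, level with the tops (35 mm above the bench) of the two black rubber strips at x = -28 and +28 mm, 14 mm wide, level along y. They start, open, 240 mm before the bottle's seat in the cradle and end 34 mm before it. Thin steel side guides at x = -53 and +81 mm stand 47 mm above the bench. A bottle on the strips has its axis 57 mm above the bench.
- seat_first (a point): Point on the labeller: the axis of a seated bottle (53 mm above the bench) if the cradle is clamped nearest the start. The bottle climbs 3 mm over the free front roller (22 mm diameter, top 38 mm above the bench, axis 20 mm before the seat) and drops between it and the grey back roller (32 mm diameter), which is sprung: it yields from about 2 N of push, 3 N per mm, 3.5 mm at most.
- seat_last (a point): Point on the labeller: the axis of a seated bottle if the cradle is clamped furthest, 50 mm beyond seat_first along y. The true seat lies anywhere between the two.
- hold_down_zone (a point): Fixed point on the labeller near the blue hold-down roller (20 mm diameter, underside 71 mm above the bench, axis 4 mm before the true seat, moving with the cradle). It hangs on a sprung arm pivoted beyond the seat; the bottle lifts it in passing. The push this takes rises to about 4 N some 25 mm before the seat and falls to nothing as the bottle drops in.
- bottle: Amber glass bottle lying on its side across the strips, 85 to 170 g. Body 44 mm diameter, 85 mm long, then neck and white cap (25 mm diameter), 112 mm in all. Origin on its axis, mid-body; x is its axis, towards the cap, along the labeller's x within 0.1 rad at the start. It rolls easily and runs on some mm when the push stops. The glass stands at most 12 N from the paddle.
- paddle: Push paddle, 140 g, standing on the board. Blue grip block 24 (x) x 30 (y) mm, 56 tall; steel bar along +y; white blade 64 wide, 24 tall, pushing face 110 mm before the origin along +y. Origin: centre of the block's underside, z up. Grip the block's x faces from above. Push with its underside 40 to 46 mm above the bench: it clears strips, guides and rollers and meets the bottle near axis height.
- board: White marble board 240 mm (its x) by 210 mm (its y), 15 mm thick, fixed on the bench. Origin: centre of its underside. The paddle starts on it and goes back on it.
- dropper_a: Small amber dropper bottle with paper label and black rubber bulb, 32 mm diameter, 98 mm tall, standing on the marble board near its +x edge. Origin: centre of its underside. Leave it alone.
- dropper_b: Small amber dropper bottle with paper label and black bulb, 36 mm diameter, 108 mm tall, standing beside the labeller, on its +x side. Origin: centre of its underside. Leave it alone.
- mortar: White ceramic mortar, 124 mm diameter, 75 mm tall. Origin: centre of its underside. Leave it alone.
- pestle: White ceramic pestle lying on the bench, 152 mm long. Origin: inside it on its axis, 60 mm from the thick end, 15 mm above the bench. Leave it alone.
- beaker: Clear beaker, 76 mm diameter, 100 mm tall. Origin: centre of its underside. Leave it alone.
Things that resemble listed ones, but are neither listed nor needed, are in the scene too. Leave any purple look-alike of the bottle alone. Leave any yellow look-alike of the paddle alone.

How it is judged:
By the outcome, as a careful person would: the job done as asked, in the order asked, and still so for the second after the job is handed in, with the robot touching nothing.
It also fails if it takes over 64 s, if anything falls off the work surface, if the arm or the gripper's body presses on something with over 40 N, if the wrist force passes 120 N, or if a joint passes its speed limit or range.

ROBOT

A 6-joint arm with a two-finger parallel gripper is mounted at the origin on the work surface. World frame = base frame: x ahead of the robot, y to its left, z up, the work surface at z = 0. Lengths are in m, angles in rad, forces in N, time in s.
With the tool pointing down it reaches from about 0.35 to 0.975 m from the base axis. Payload 4.9 kg.
Tool frame: the origin (TCP) lies at the very end of the fingers, on their centre line; the grasp point (between the pads) lies 19 mm behind it (manip.hold_point_z is the distance from the TCP to the grasp point, in m); z points along the fingers, y is the direction in which the jaws open and shut (so a half turn about z gives the same grasp; the last joint's range is limited). The gripper opens to 85 mm and grips with 20 to 120 N. Pads are 22 mm wide; open, the fingers measure 114 mm over their backs; the gripper's body (76 mm by 85 mm) begins 54 mm behind the grasp point. The pads swing forward as they close: fully open they stand 13 mm farther back than shut.
Start: joints at [1.041, 0.053, 1.613, -0, 1.476, -0.119], TCP at [0.25, 0.573, 0.231] pointing down, gripper open.
Joint ranges: [-3.01, 3.01], [-1.01, 2.22], [0.06, 2.58], [-1.02, 4.17], [0.09, 2.62], [-3.14, 3.14]. Speed limits (rad/s): [2.57, 2.57, 3.14, 3.14, 3.14, 3.14].

INTERFACE

Orientations are given as a unit quaternion [w, x, y, z].
In Python, from plant import monitor, grab_frame, camera_params, ticket, manip gives the robot as it stands.
- The arm moves only by the tool play_rows, never from a script. Its argument "commands" is a list of rows, each an object of numbers: "dx", "dy", "dz": the shift along the tool's x, y, z in cm; "rx", "ry", "rz": the turn, a rotation vector about the tool's x, y, z in rad; "claw": the closure, from 0 (fully open) to 1 (shut). In form: [{"dx": .., "dy": .., "dz": .., "rx": .., "ry": .., "rz": .., "claw": ..}, ...]. A call has 1 to 5 rows; each row is the pose to reach, as a shift and turn from the pose measured when the call began, along the tool's axes at that moment; what a row does not reach only later rows make up. A row lasts 1/10 s, in which the tool goes at most 50 mm and 8.59 degrees, less where a joint would pass 70% of its speed; a pose out of reach is approached as far as the arm can. A call with a gripper value outside its range is refused whole. The fingers move at their own pace and stop on an object; the grip force is fixed at half the most. Time passes only in rows, so rows that repeat a pose let the fingers close. It gives the time, the measured TCP pose, the force and the opening at its end, in the units of the state.
- monitor.state(): the state, without advancing time (a new reading comes with each control period).
- grab_frame(name): name is "scene" or "top" or "wrist"; returns the picture (384x512x3 uint8, blue, green, red); there is no depth.
- camera_params(name): a dict with "fx", "fy", "cx", "cy" (pixels), "k1" (the pictures are not rectified: a ray, as slopes to the right and down, at radius r is drawn at 1 + k1 r^2 times it, then the intrinsics apply), "rvec" (rotation vector, rad) and "tvec" (3), from world to camera coordinates, as OpenCV has them; the wrist camera has in their place "tool_from_camera" (4x4, takes a point from camera to tool coordinates, whose origin is the TCP and whose axes are the flange's). Camera axes: x right, y down, z forward; pixel columns grow to the right and rows downward; lengths in m; the calibration is good to about 2 mm. A picture is of the moment at which its call begins: read the wrist's pose just before it. camera_params takes no time and is no camera call.
- ticket.job_done(): hands the job in, once; it reports no verdict.
The state is a dict: "time": time; "joint_pos": joint angles; "joint_vel": joint speeds; "joint_efforts": joint torques, N m; "tool_pos": TCP position; "tool_rot": TCP orientation; "contact_force": force on the tool from outside, world axes, zero at the start; "ft_torque": the same for the moment, N m; "gripper_width": opening from 0.0 (shut) to 1.0 (fully open).
Only numpy, scipy, OpenCV 4.12 (cv2) and the standard library are available. Lean on these libraries where they do the work, as an engineer would, in place of code of your own. Each camera call takes 0.05 s, during which the arm holds its last target.

## Working session

There is one attempt and no reset: what is moved stays moved. The work goes in short steps, Python scripts to look and compute and a tool call to move; the robot and the scene stay as the last step left them, time stands still between calls to the robot, and variables do not carry over. Pictures are saved under pics/ and viewed, and the job is handed in when it is done.

Besides the shell and the picture viewer there is one more tool, called as a command line: name --argument value ..., lists and objects as JSON in quotes. play_rows: Moves the arm, as the interface text tells. Its arguments: {"type":"object","properties":{"commands":{"type":"array"}},"required":["commands"]}

```bash
ls; mkdir -p pics
python3 - <<'E'
from plant import monitor, grab_frame, camera_params, ticket, manip
import cv2
print(monitor.state())
print(manip.hold_point_z)
for n in ["scene","top","wrist"]:
    print(n,camera_params(n))
    cv2.imwrite(f"pics/{n}0.png",grab_frame(n))
E
```

```text
pics
{'time': 0.0, 'joint_pos': array([ 1.04098243e+00,  5.33633152e-02,  1.61428135e+00,  5.08942930e-05,
        1.47602139e+00, -1.19020028e-01]), 'joint_vel': array([ 0.0006612 , -0.00084039,  0.00047781,  0.00043511,  0.00139231,
       -0.00019894]), 'joint_efforts': array([ 2.46590374e-03, -3.93664169e+01, -3.70183182e+01,  1.12190696e-04,
        7.01955709e-03,  2.26301222e-05]), 'tool_pos': array([0.24926728, 0.57246295, 0.23006658]), 'tool_rot': array([-3.54464876e-04,  2.03958039e-01,  9.78979082e-01, -9.74551654e-04]), 'contact_force': array([-0.29795881,  0.11137975,  0.01261883]), 'ft_torque': array([ 0.01579229, -0.03531819,  0.01014449]), 'gripper_width': 1.0004917217698364}
0.0187
scene {'fx': 386.80115874211106, 'fy': 386.80115874211106, 'cx': 256.6286972465853, 'cy': 188.15722512288514, 'k1': -0.06829439807904056, 'rvec': array([ 1.15227954,  2.4374601 , -0.90676628]), 'tvec': array([ 0.41912327, -0.22471615,  1.13596052])}
top {'fx': 364.21765548407416, 'fy': 364.21765548407416, 'cx': 249.9477096822189, 'cy': 190.76537961298658, 'k1': -0.01641056089028383, 'rvec': array([ 2.12711806, -2.16748634,  0.13406498]), 'tvec': array([-0.07940186,  0.53989725,  0.8998845 ])}
wrist {'fx': 273.53573938781966, 'fy': 273.53573938781966, 'cx': 256.3151203332121, 'cy': 193.1556202377925, 'k1': -0.055178081006118596, 'tool_from_camera': array([[ 9.87923458e-04, -9.62890164e-01, -2.69891748e-01,
         6.82439962e-02],
       [ 9.99999066e-01,  6.96342942e-04,  1.17610400e-03,
         6.89493852e-04],
       [-9.44521762e-04, -2.69892658e-01,  9.62889953e-01,
        -1.42413429e-01],
       [ 0.00000000e+00,  0.00000000e+00,  0.00000000e+00,
         1.00000000e+00]])}
```

View pics/scene0.png

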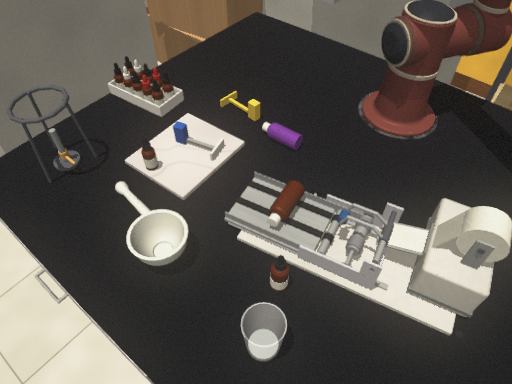

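View pics/top0.png

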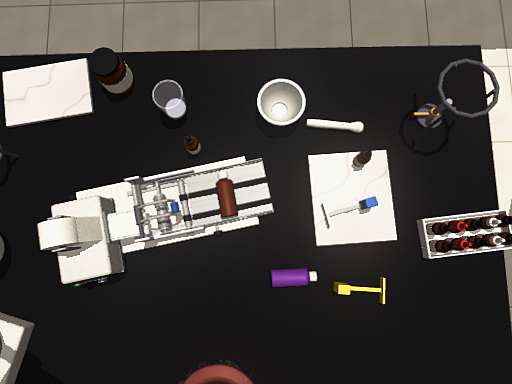

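View pics/wrist0.png

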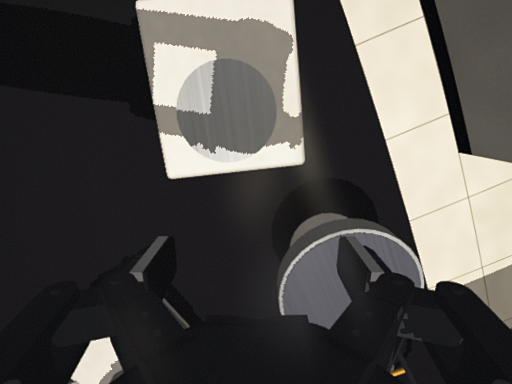

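```bash
cat > h.py <<'E'
import numpy as np, cv2
from plant import monitor, grab_frame, camera_params, ticket, manip
from scipy.spatial.transform import Rotation as R
def rot(s): q=s['tool_rot']; return R.from_quat([q[1],q[2],q[3],q[0]])
def cam(n,s=None):
    c=camera_params(n)
    K=np.array([[c['fx'],0,c['cx']],[0,c['fy'],c['cy']],[0,0,1]]); d=np.array([c['k1'],0,0,0.])
    if n=='wrist':
        T=np.eye(4);T[:3,:3]=rot(s).as_matrix();T[:3,3]=s['tool_pos']
        W=np.linalg.inv(T@c['tool_from_camera']); return K,d,W[:3,:3],W[:3,3]
    return K,d,R.from_rotvec(c['rvec']).as_matrix(),np.array(c['tvec'])
def p2w(n,px,z,s=None):
    K,d,Rm,t=cam(n,s)
    u=cv2.undistortPoints(np.array([[px]],float),K,d)[0,0]
    ray=Rm.T@np.array([u[0],u[1],1]);o=-Rm.T@t
    return o+ray*(z-o[2])/ray[2]
def w2p(n,P,s=None):
    K,d,Rm,t=cam(n,s)
    return cv2.projectPoints(np.array(P,float).reshape(-1,1,3),cv2.Rodrigues(Rm)[0],t,K,d)[0][:,0]
E
python3 - <<'E'
import cv2
im=cv2.imread('pics/top0.png')
def crop(x0,x1,y0,y1,k,n): cv2.imwrite(n,cv2.resize(im[y0:y1,x0:x1],None,fx=k,fy=k,interpolation=cv2.INTER_CUBIC))
crop(300,400,145,250,5,'pics/c_board.png')
crop(45,285,145,295,3.3,'pics/c_lab.png')
E
```

```text
(no output)
```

View pics/c_board.png

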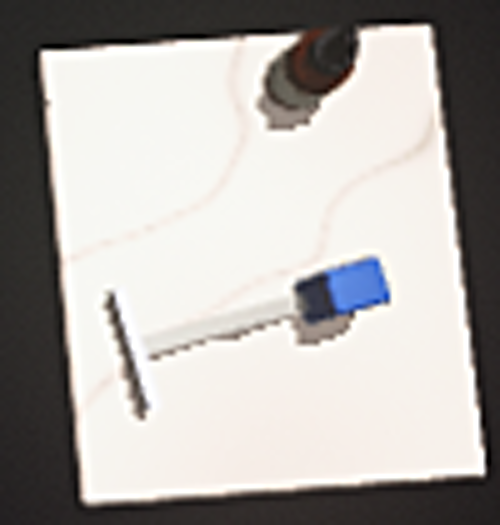

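View pics/c_lab.png

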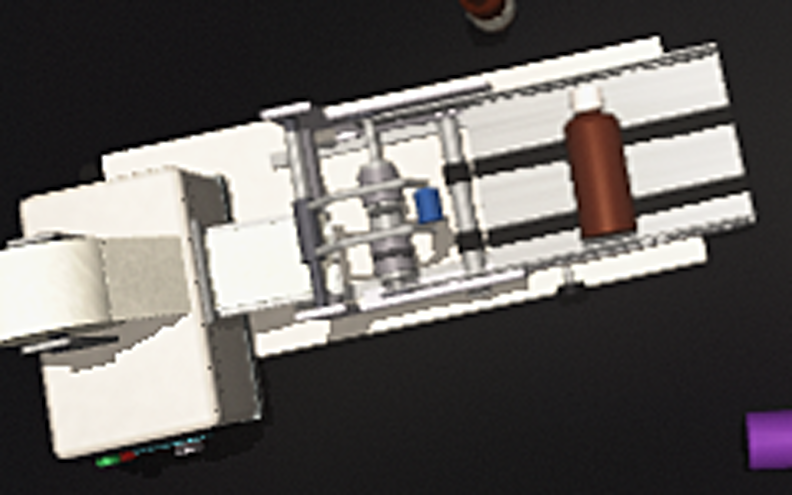

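Run:
```python
from h import *
B=lambda x,y:(x/5+300-.4,y/5+145-.4)
L=lambda x,y:(x/3.3+45-.35,y/3.3+145-.35)
def show(n,f,pts,z):
    for p in pts:
        q=f(*p); print(n,p,np.round(p2w('top',q,z),4))
show('board',B,[(40,48),(432,24),(487,478),(82,503)],.015)
show('blocktop',B,[(329,270),(382,257),(389,299),(333,318)],.071)
show('bladeends top',B,[(110,292),(142,415)],.039)
show('bar',B,[(150,343),(296,304)],.03)
show('baseplate',L,[(660,38),(706,240),(103,157)],.01)
show('tray',L,[(717,45),(752,212)],.047)
show('strip',L,[(733,105),(736,122),(747,178),(750,192)],.035)
show('strip far edges',L,[(475,160),(478,178),(487,228),(490,245)],.035)
show('bottle base/cap',L,[(605,236),(586,90)],.057)
show('frontroller',L,[(453,115),(475,270)],.038)
show('backroller',L,[(373,125),(402,285)],.035)
show('blue',L,[(428,205)],.088)
```

```text
board (40, 48) [ 0.6363 -0.2445  0.015 ]
board (432, 24) [ 0.6452 -0.4537  0.015 ]
board (487, 478) [ 0.4052 -0.4658  0.015 ]
board (82, 503) [ 0.3965 -0.2567  0.015 ]
blocktop (329, 270) [ 0.5086 -0.3735  0.071 ]
blocktop (382, 257) [ 0.5145 -0.4     0.071 ]
blocktop (389, 299) [ 0.4937 -0.4021  0.071 ]
blocktop (333, 318) [ 0.4849 -0.374   0.071 ]
bladeends top (110, 292) [ 0.5029 -0.2713  0.039 ]
bladeends top (142, 415) [ 0.4403 -0.2847  0.039 ]
bar (150, 343) [ 0.4772 -0.2923  0.03  ]
bar (296, 304) [ 0.4957 -0.3682  0.03  ]
baseplate (660, 38) [ 0.6355 -0.0768  0.01  ]
baseplate (706, 240) [ 0.4712 -0.1106  0.01  ]
baseplate (103, 157) [0.5469 0.3743 0.01  ]
tray (717, 45) [ 0.6204 -0.1219  0.047 ]
tray (752, 212) [ 0.4896 -0.1457  0.047 ]
strip (733, 105) [ 0.5748 -0.1337  0.035 ]
strip (736, 122) [ 0.5613 -0.1357  0.035 ]
strip (747, 178) [ 0.5171 -0.1431  0.035 ]
strip (750, 192) [ 0.5062 -0.1452  0.035 ]
strip far edges (475, 160) [0.5354 0.0686 0.035 ]
strip far edges (478, 178) [0.5212 0.0662 0.035 ]
strip far edges (487, 228) [0.4821 0.059  0.035 ]
strip far edges (490, 245) [0.4689 0.0567 0.035 ]
bottle base/cap (605, 236) [ 0.4727 -0.0339  0.057 ]
bottle base/cap (586, 90) [ 0.5849 -0.0204  0.057 ]
frontroller (453, 115) [0.5708 0.0855 0.038 ]
frontroller (475, 270) [0.4497 0.0677 0.038 ]
backroller (373, 125) [0.5646 0.149  0.035 ]
backroller (402, 285) [0.4393 0.1246 0.035 ]
blue (428, 205) [0.4958 0.0935 0.088 ]
```

```bash
cat >> h.py <<'E'
def mv(pos,yaw,s=None):
    "tool y axis at world angle yaw, z down"
    s=s or monitor.state()
    c,n=np.cos(yaw),np.sin(yaw)
    Rt=np.array([[-n,c,0],[c,n,0],[0,0,-1.]]).T.copy()
    Rt=np.column_stack([[-n,c,0],[c,n,0],[0,0,-1]])
    R0=rot(s).as_matrix()
    d=R0.T@(np.array(pos)-s['tool_pos'])*100
    r=R.from_matrix(R0.T@Rt).as_rotvec()
    print('d cm',np.round(d,2),'r',np.round(r,4))
E
python3 - <<'E'
from h import *
L=lambda x,y:(x/3.3+45-.35,y/3.3+145-.35)
print(p2w('top',L(52,460),.15),p2w('top',L(262,415),.02))
mv([.40,.35,.33],.245)
mv([.42,.1,.33],.245)
mv([.5004,-.3874,.25],.245)
E
```

```text
[0.32383274 0.33048684 0.15      ] [0.34148434 0.23587331 0.02      ]
d cm [-22.7  -14.41  -9.95] r [-1.60e-03  6.00e-04  9.15e-01]
d cm [-34.52 -36.53  -9.91] r [-1.60e-03  6.00e-04  9.15e-01]
d cm [-61.35 -77.99  -1.85] r [-1.60e-03  6.00e-04  9.15e-01]
```

play_rows --commands '[{"dx": -4, "dy": -3, "dz": -5, "rz": 0.1}, {"dx": -8, "dy": -6, "dz": -10, "rz": 0.25}, {"dx": -13, "dy": -10, "dz": -10, "rz": 0.4}, {"dx": -17, "dy": -13, "dz": -10, "rz": 0.55}, {"dx": -22, "dy": -15, "dz": -10, "rz": 0.7}]'

```text
invalid input
```

Run:
```python
from h import *
s=monitor.state();print(s['time'],s['tool_pos'],s['joint_pos'])
mv([.42,.1,.33],.245)
mv([.5004,-.3874,.25],.245)
```

```text
0.15 [0.24934076 0.57257087 0.23034636] [ 1.04099612e+00  5.32032747e-02  1.61397908e+00 -1.14859399e-05
  1.47602511e+00 -1.19013475e-01]
d cm [-34.52 -36.53  -9.91] r [-1.60e-03  6.00e-04  9.15e-01]
d cm [-61.35 -77.99  -1.85] r [-1.60e-03  6.00e-04  9.15e-01]
```

Likely all keys are required.

play_rows --commands '[{"dx": -4, "dy": -3, "dz": -5, "rx": 0, "ry": 0, "rz": 0.1, "claw": 0}, {"dx": -8, "dy": -6, "dz": -10, "rx": 0, "ry": 0, "rz": 0.25, "claw": 0}, {"dx": -13, "dy": -10, "dz": -10, "rx": 0, "ry": 0, "rz": 0.4, "claw": 0}, {"dx": -17, "dy": -13, "dz": -10, "rx": 0, "ry": 0, "rz": 0.55, "claw": 0}, {"dx": -22, "dy": -15, "dz": -10, "rx": 0, "ry": 0, "rz": 0.7, "claw": 0}]'

```text
time: 0.65
tool_pos: [0.3619, 0.3848, 0.3287]
tool_rot: [0.0, 0.529, 0.848, 0.0]
contact_force: [0.6, 0.6, 0.7]
gripper_width: 1.002
```

Run:
```python
from h import *
s=monitor.state();print(s['time'],s['tool_pos'],s['joint_pos'])
mv([.42,.1,.33],.245)
mv([.5004,-.3874,.25],.245)
```

```text
0.65 [0.36187105 0.38475152 0.32865933] [ 6.75358887e-01 -2.19706047e-01  1.70942521e+00 -5.08772898e-04
  1.65095846e+00  2.20243460e-01]
d cm [-28.13  -7.29  -0.13] r [1.000e-03 2.000e-04 2.101e-01]
d cm [-75.44 -21.5    7.87] r [1.000e-03 2.000e-04 2.101e-01]
```

play_rows --commands '[{"dx": -5, "dy": -1.3, "dz": 0, "rx": 0, "ry": 0, "rz": 0.05, "claw": 0}, {"dx": -10, "dy": -2.6, "dz": 0, "rx": 0, "ry": 0, "rz": 0.1, "claw": 0}, {"dx": -15, "dy": -4, "dz": 0, "rx": 0, "ry": 0, "rz": 0.15, "claw": 0}, {"dx": -20, "dy": -5.3, "dz": 0, "rx": 0, "ry": 0, "rz": 0.2, "claw": 0}, {"dx": -25, "dy": -6.6, "dz": 0, "rx": 0, "ry": 0, "rz": 0.21, "claw": 0}]'

```text
time: 1.15
tool_pos: [0.4102, 0.1391, 0.3285]
tool_rot: [0.001, 0.616, 0.788, 0.001]
contact_force: [0.7, -0.1, 0.8]
gripper_width: 0.999
```

Run:
```python
from h import *
s=monitor.state();print(s['time'],s['tool_pos'],s['joint_pos'])
mv([.5004,-.3874,.25],.245)
```

```text
1.15 [0.4102442  0.13911246 0.32846906] [ 1.54822182e-01 -4.64177152e-01  1.89765893e+00 -4.67041579e-05
  1.70659400e+00 -8.97189753e-02]
d cm [-53.27  -4.01   7.85] r [ 0.0015  0.0002 -0.0005]
```

play_rows --commands '[{"dx": -5, "dy": -0.4, "dz": 0, "rx": 0, "ry": 0, "rz": 0, "claw": 0}, {"dx": -10, "dy": -0.8, "dz": 0, "rx": 0, "ry": 0, "rz": 0, "claw": 0}, {"dx": -15, "dy": -1.2, "dz": 0, "rx": 0, "ry": 0, "rz": 0, "claw": 0}, {"dx": -20, "dy": -1.6, "dz": 0, "rx": 0, "ry": 0, "rz": 0, "claw": 0}, {"dx": -25, "dy": -2, "dz": 0, "rx": 0, "ry": 0, "rz": 0, "claw": 0}]'

```text
time: 1.65
tool_pos: [0.4506, -0.1078, 0.3284]
tool_rot: [0.001, 0.616, 0.788, 0.001]
contact_force: [0.8, 0.7, -0.1]
gripper_width: 1.0
```

Run:
```python
from h import *
s=monitor.state();print(s['time'],s['tool_pos'],s['joint_pos'])
mv([.5004,-.3874,.25],.245)
```

```text
1.65 [ 0.45064429 -0.10781872  0.32839061] [-3.96229548e-01 -3.84615740e-01  1.84085693e+00  9.27863144e-04
  1.68361085e+00 -6.40205896e-01]
d cm [-28.33  -1.94   7.84] r [ 0.0019  0.0003 -0.0009]
```

play_rows --commands '[{"dx": -5, "dy": -0.4, "dz": 0, "rx": 0, "ry": 0, "rz": 0, "claw": 0}, {"dx": -10, "dy": -0.8, "dz": 1.5, "rx": 0, "ry": 0, "rz": 0, "claw": 0}, {"dx": -15, "dy": -1.2, "dz": 3, "rx": 0, "ry": 0, "rz": 0, "claw": 0}, {"dx": -20, "dy": -1.6, "dz": 4.5, "rx": 0, "ry": 0, "rz": 0, "claw": 0}, {"dx": -24.5, "dy": -2, "dz": 6, "rx": 0, "ry": 0, "rz": 0, "claw": 0}]'

```text
time: 2.15
tool_pos: [0.4894, -0.3461, 0.2697]
tool_rot: [0.001, 0.616, 0.788, 0.001]
contact_force: [1.5, 0.5, 0.8]
gripper_width: 0.997
```

play_rows --commands '[{"dx": -3.4, "dy": 0, "dz": 2, "rx": 0, "ry": 0, "rz": 0, "claw": 0}, {"dx": -3.4, "dy": 0, "dz": 2, "rx": 0, "ry": 0, "rz": 0, "claw": 0}, {"dx": -3.4, "dy": 0, "dz": 2, "rx": 0, "ry": 0, "rz": 0, "claw": 0}]'

```text
time: 2.45
tool_pos: [0.4971, -0.3791, 0.2481]
tool_rot: [-0.001, 0.616, 0.787, 0.001]
contact_force: [-0.7, 0.3, 0.9]
gripper_width: 1.002
```

Run:
```python
from h import *
s=monitor.state();print(s['time'],s['tool_pos'],s['joint_pos'])
cv2.imwrite('pics/w1.png',grab_frame('wrist'))
mv([.5004,-.3874,.25],.245)
print(w2p('wrist',[[.5004,-.3874,.071],[.5004-.11*np.sin(.245),-.3874+.11*np.cos(.245),.039]],s))
```

```text
2.45 [ 0.49713056 -0.37910313  0.24809573] [-0.77140625  0.0449198   1.5929717   0.00208259  1.50570858 -1.01406154]
d cm [-0.91  0.06 -0.03] r [ 0.0021 -0.0006 -0.0013]
[[256.55516138 184.24463573]
 [256.38588509  90.23399209]]
```

View pics/w1.png

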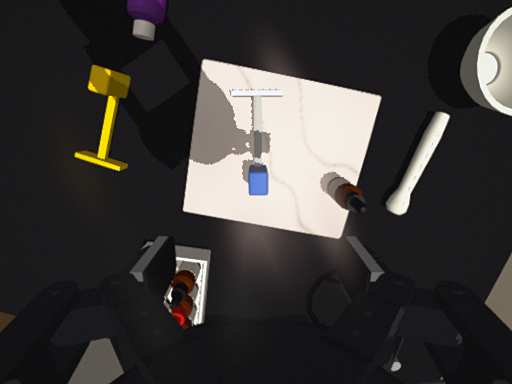

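play_rows --commands '[{"dx": -0.8, "dy": 0.15, "dz": 5, "rx": 0, "ry": 0, "rz": 0, "claw": 0}, {"dx": -0.8, "dy": 0.15, "dz": 9, "rx": 0, "ry": 0, "rz": 0, "claw": 0}, {"dx": -0.8, "dy": 0.15, "dz": 12, "rx": 0, "ry": 0, "rz": 0, "claw": 0}, {"dx": -0.8, "dy": 0.15, "dz": 14, "rx": 0, "ry": 0, "rz": 0, "claw": 0}, {"dx": -0.8, "dy": 0.15, "dz": 15, "rx": 0, "ry": 0, "rz": 0, "claw": 0}]'

```text
time: 3.0
tool_pos: [0.5011, -0.384, 0.0988]
tool_rot: [-0.0, 0.615, 0.788, 0.001]
contact_force: [-0.2, 0.3, 0.0]
gripper_width: 0.996
```

Run:
```python
from h import *
s=monitor.state();print(s['time'],s['tool_pos'],s['contact_force'])
cv2.imwrite('pics/w2.png',grab_frame('wrist'))
mv([.5015,-.387,.032],.25)
print(w2p('wrist',[[.5015,-.387,.071],[.5015-.11*np.sin(.25),-.387+.11*np.cos(.25),.039]],s))
```

```text
3.0 [ 0.50109034 -0.38399408  0.09876713] [-0.20167954  0.32189768  0.02174462]
d cm [-0.33 -0.02  6.6 ] r [ 0.0009 -0.0027 -0.0049]
[[254.72515181 228.12742324]
 [254.07100778  60.03299772]]
```

View pics/w2.png

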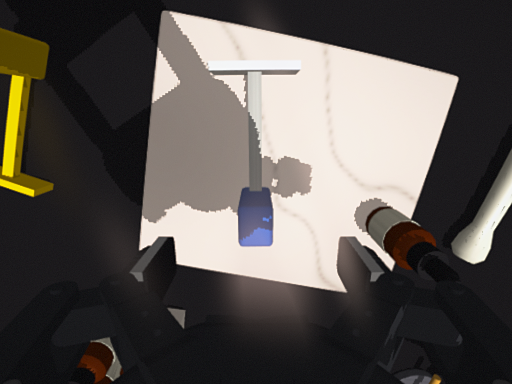

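play_rows --commands '[{"dx": -0.3, "dy": 0, "dz": 2, "rx": 0, "ry": 0, "rz": -0.005, "claw": 0}, {"dx": -0.3, "dy": 0, "dz": 4, "rx": 0, "ry": 0, "rz": -0.005, "claw": 0}, {"dx": -0.3, "dy": 0, "dz": 6, "rx": 0, "ry": 0, "rz": -0.005, "claw": 0}, {"dx": -0.3, "dy": 0, "dz": 6.6, "rx": 0, "ry": 0, "rz": -0.005, "claw": 0}, {"dx": -0.3, "dy": 0, "dz": 6.6, "rx": 0, "ry": 0, "rz": -0.005, "claw": 0.3}]'

```text
time: 3.55
tool_pos: [0.5019, -0.3865, 0.0327]
tool_rot: [-0.001, 0.613, 0.79, 0.001]
contact_force: [0.4, -0.2, -0.5]
gripper_width: 0.857
```

play_rows --commands '[{"dx": 0, "dy": 0, "dz": 0, "rx": 0, "ry": 0, "rz": 0, "claw": 1}, {"dx": 0, "dy": 0, "dz": 0, "rx": 0, "ry": 0, "rz": 0, "claw": 1}, {"dx": 0, "dy": 0, "dz": 0, "rx": 0, "ry": 0, "rz": 0, "claw": 1}, {"dx": 0, "dy": 0, "dz": 0, "rx": 0, "ry": 0, "rz": 0, "claw": 1}, {"dx": 0, "dy": 0, "dz": 0, "rx": 0, "ry": 0, "rz": 0, "claw": 1}]'

```text
time: 4.05
tool_pos: [0.5027, -0.3873, 0.0342]
tool_rot: [0.001, 0.613, 0.79, 0.001]
contact_force: [-0.3, 0.1, 6.0]
gripper_width: 0.272
```

Run:
```python
from h import *
s=monitor.state();print(s['time'],s['tool_pos'],s['contact_force'],s['gripper_width'])
mv([.5015,-.387,.032],.25)
```

```text
4.05 [ 0.50269411 -0.38728282  0.03424328] [-0.3086031   0.07306208  5.97674465] 0.272455132436705
d cm [ 0.06 -0.11  0.22] r [ 0.0024 -0.0003  0.0006]
```

play_rows --commands '[{"dx": 0, "dy": 0, "dz": -1, "rx": 0, "ry": 0, "rz": 0, "claw": 1}, {"dx": 0, "dy": 0, "dz": -3, "rx": 0, "ry": 0, "rz": 0, "claw": 1}, {"dx": 0, "dy": 0, "dz": -6, "rx": 0, "ry": 0, "rz": 0, "claw": 1}, {"dx": 0, "dy": 0, "dz": -9, "rx": 0, "ry": 0, "rz": 0, "claw": 1}, {"dx": 0, "dy": 0, "dz": -9.5, "rx": 0, "ry": 0, "rz": 0, "claw": 1}]'

```text
time: 4.55
tool_pos: [0.5043, -0.389, 0.134]
tool_rot: [0.004, 0.613, 0.79, 0.001]
contact_force: [1.1, 0.1, -0.1]
gripper_width: 0.269
```

Run:
```python
from h import *
s=monitor.state();print(s['time'],s['tool_pos'],s['contact_force'],s['ft_torque'],s['gripper_width'])
cv2.imwrite('pics/w3.png',grab_frame('wrist'))
mv([.5433,-.1746,.13],.193)
T=rot(s).as_matrix();u=s['tool_pos']
f=lambda a,b,h:u+T@np.array([a,b,.0192-h])
print(w2p('wrist',[f(0,0,.056),f(.110,0,.024),f(.11,.032,.024),f(.11,-.032,.024)],s))
```

```text
4.55 [ 0.50425518 -0.38904592  0.13401899] [ 1.14898932  0.05441667 -0.13052149] [-0.03239537 -0.05149513  0.01540647] 0.2691233461354777
d cm [19.75  9.14  0.23] r [0.0055 0.0044 0.0577]
[[254.81611417 278.83817454]
 [255.05960233  24.25364305]
 [325.27255189  24.97671546]
 [184.85295226  24.85366634]]
```

View pics/w3.png

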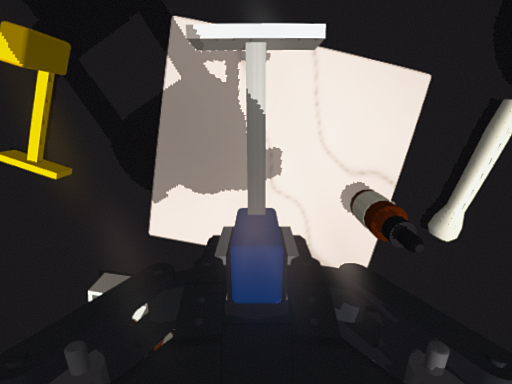

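play_rows --commands '[{"dx": 3, "dy": 1.4, "dz": 0, "rx": 0, "ry": 0, "rz": 0.01, "claw": 1}, {"dx": 7.5, "dy": 3.5, "dz": 0, "rx": 0, "ry": 0, "rz": 0.025, "claw": 1}, {"dx": 12, "dy": 5.6, "dz": 0, "rx": 0, "ry": 0, "rz": 0.04, "claw": 1}, {"dx": 16.5, "dy": 7.6, "dz": 0, "rx": 0, "ry": 0, "rz": 0.055, "claw": 1}, {"dx": 19.3, "dy": 9, "dz": 0, "rx": 0, "ry": 0, "rz": 0.058, "claw": 1}]'

```text
time: 5.1
tool_pos: [0.5416, -0.1756, 0.1295]
tool_rot: [0.001, 0.635, 0.772, 0.001]
contact_force: [-0.1, -0.6, -1.2]
gripper_width: 0.274
```

play_rows --commands '[{"dx": 0, "dy": 0, "dz": 0, "rx": 0, "ry": 0, "rz": 0, "claw": 1}, {"dx": 0, "dy": 0, "dz": 0, "rx": 0, "ry": 0, "rz": 0, "claw": 1}]'

```text
time: 5.3
tool_pos: [0.5403, -0.1744, 0.127]
tool_rot: [-0.001, 0.635, 0.773, -0.0]
contact_force: [0.1, -0.1, -1.4]
gripper_width: 0.273
```

Run:
```python
from h import *
s=monitor.state();print(s['time'],s['tool_pos'],s['contact_force'],s['ft_torque'],s['gripper_width'])
cv2.imwrite('pics/w4.png',grab_frame('wrist'))
cv2.imwrite('pics/t4.png',grab_frame('top'))
mv([.5433,-.1746,.0625],.193)
S=np.array([.5405,-.1395,0]);X=np.array([.981,.192,0]);Y=np.array([-.192,.981,0])
P=lambda x,y,z:S+x*X+y*Y+np.array([0,0,z])
for n,p in dict(stL=P(-.035,0,.035),stR=P(.035,0,.035),capend=P(.0,.1133,.079),gL=P(-.053,0,.047),gR=P(.081,0,.047),seat=P(0,.24,.053)).items(): print(n,w2p('wrist',[p],s))
```

```text
5.3 [ 0.54029954 -0.17435635  0.12699157] [ 0.09653019 -0.09322978 -1.38503525] [-0.02998234 -0.00187008 -0.01419682] 0.2733159759224332
d cm [0.11 0.27 6.57] r [0.0005 0.0001 0.0002]
stL [[223.15817457 158.69368368]]
stR [[304.36712231 159.01402479]]
capend [[267.36802904 -13.29894694]]
gL [[199.54156561 160.80949021]]
gR [[362.23379136 161.58383858]]
seat [[ 267.25360026 -192.7959521 ]]
```

View pics/w4.png

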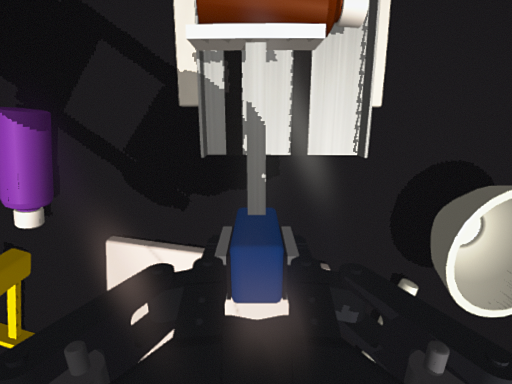

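Run:
```python
import cv2
im=cv2.imread('pics/t4.png')
cv2.imwrite('pics/t4c.png',cv2.resize(im[140:290,130:340],None,fx=3.5,fy=3.5,interpolation=cv2.INTER_CUBIC))
```

```text
(no output)
```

View pics/t4c.png

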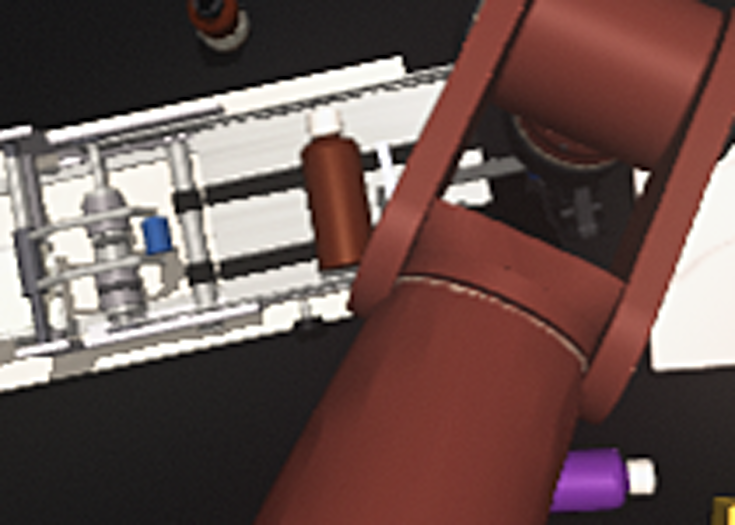

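play_rows --commands '[{"dx": -0.5, "dy": 0.65, "dz": 1.5, "rx": 0, "ry": 0, "rz": 0, "claw": 1}, {"dx": -0.5, "dy": 0.65, "dz": 3.5, "rx": 0, "ry": 0, "rz": 0, "claw": 1}, {"dx": -0.5, "dy": 0.65, "dz": 5.5, "rx": 0, "ry": 0, "rz": 0, "claw": 1}, {"dx": -0.5, "dy": 0.65, "dz": 6.4, "rx": 0, "ry": 0, "rz": 0, "claw": 1}, {"dx": -0.5, "dy": 0.65, "dz": 6.4, "rx": 0, "ry": 0, "rz": 0, "claw": 1}]'

```text
time: 5.9
tool_pos: [0.5467, -0.1803, 0.0621]
tool_rot: [-0.002, 0.636, 0.771, -0.0]
contact_force: [-0.7, -0.0, -0.6]
gripper_width: 0.273
```

```bash
cat >> h.py <<'E'
S0=np.array([.5405,-.1395,0]);X=np.array([.981,.192,0]);Y=np.array([-.192,.981,0])
P=lambda x,y,z:S0+x*X+y*Y+np.array([0,0,z])
def lab(s=None):
    s=s or monitor.state(); d=s['tool_pos']-S0; f=s['contact_force']
    print('t',round(s['time'],2),'lab mm x,y,z',np.round([d@X*1e3,d@Y*1e3,d[2]*1e3],1),'face',round(d@Y*1e3+110,1),'F',np.round([f@X,f@Y,f[2]],2),'tq',np.round(s['ft_torque'],3),'w',round(s['gripper_width'],3))
    yv=rot(s).as_matrix()[:,1];print('yaw',np.arctan2(yv[1],yv[0]))
E
python3 - <<'E'
from h import *
s=monitor.state();lab(s)
cv2.imwrite('pics/w5.png',grab_frame('wrist'))
cv2.imwrite('pics/s5.png',grab_frame('scene'))
cv2.imwrite('pics/t5.png',grab_frame('top'))
E
```

```text
t 5.9 lab mm x,y,z [ -1.8 -41.2  62.1] face 68.8 F [-0.68  0.11 -0.63] tq [-0.033 -0.025 -0.007] w 0.273
yaw 0.19159935708773063
```

View pics/w5.png

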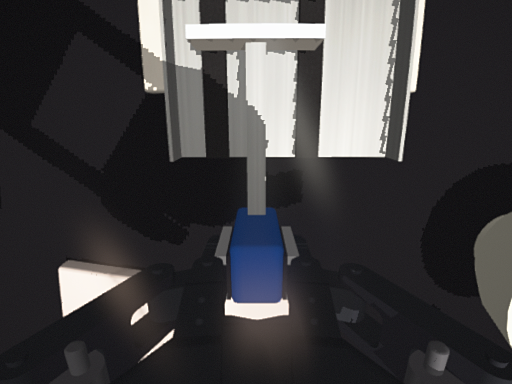

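View pics/s5.png

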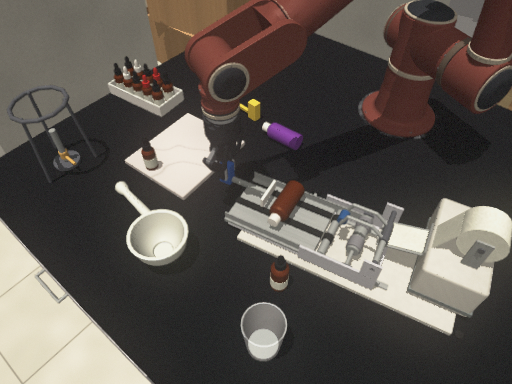

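play_rows --commands '[{"dx": 0.5, "dy": 0, "dz": 0, "rx": 0, "ry": 0, "rz": 0, "claw": 1}, {"dx": 1.0, "dy": 0, "dz": 0, "rx": 0, "ry": 0, "rz": 0, "claw": 1}, {"dx": 1.4, "dy": 0, "dz": 0, "rx": 0, "ry": 0, "rz": 0, "claw": 1}, {"dx": 1.7, "dy": 0, "dz": 0, "rx": 0, "ry": 0, "rz": 0, "claw": 1}, {"dx": 1.9, "dy": 0, "dz": 0, "rx": 0, "ry": 0, "rz": 0, "claw": 1}]'

```text
time: 6.55
tool_pos: [0.5452, -0.1615, 0.0654]
tool_rot: [0.001, 0.636, 0.772, 0.0]
contact_force: [-0.3, -1.0, -2.0]
gripper_width: 0.275
```

Run:
```python
from h import *
s=monitor.state();lab(s)
im=grab_frame('top')
cv2.imwrite('pics/t6.png',cv2.resize(im[140:290,130:340],None,fx=3.5,fy=3.5,interpolation=cv2.INTER_CUBIC))
```

```text
t 6.55 lab mm x,y,z [  0.4 -22.5  65.4] face 87.5 F [-0.43 -0.88 -1.95] tq [ 0.038 -0.038 -0.021] w 0.275
yaw 0.19303895696082338
```

View pics/t6.png

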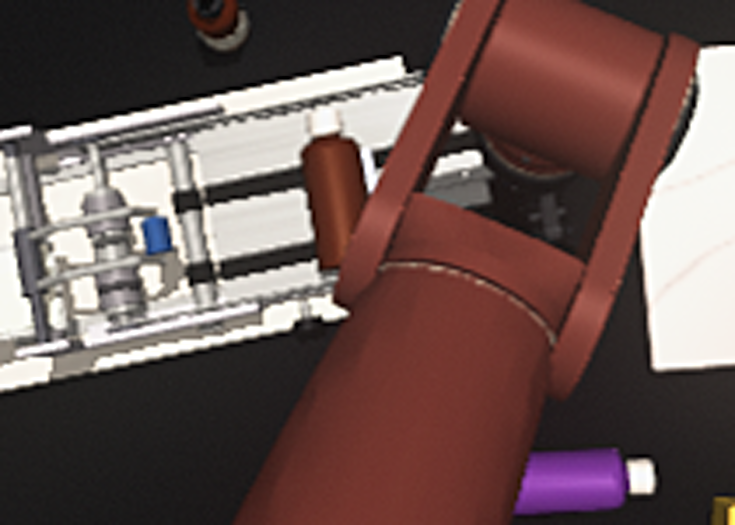

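play_rows --commands '[{"dx": 0.1, "dy": 0, "dz": 0.1, "rx": 0, "ry": 0, "rz": 0, "claw": 1}, {"dx": 0.25, "dy": 0, "dz": 0.2, "rx": 0, "ry": 0, "rz": 0, "claw": 1}, {"dx": 0.4, "dy": 0, "dz": 0.25, "rx": 0, "ry": 0, "rz": 0, "claw": 1}, {"dx": 0.55, "dy": 0, "dz": 0.25, "rx": 0, "ry": 0, "rz": 0, "claw": 1}, {"dx": 0.7, "dy": 0, "dz": 0.25, "rx": 0, "ry": 0, "rz": 0, "claw": 1}]'

```text
time: 7.1
tool_pos: [0.5438, -0.1544, 0.0627]
tool_rot: [0.001, 0.636, 0.772, 0.0]
contact_force: [0.3, 1.3, -2.0]
gripper_width: 0.276
```

Run:
```python
from h import *
s=monitor.state();lab(s)
```

```text
t 7.1 lab mm x,y,z [  0.3 -15.2  62.7] face 94.8 F [ 0.54  1.22 -1.97] tq [ 0.013  0.01  -0.002] w 0.276
yaw 0.19302377354173061
```

play_rows --commands '[{"dx": 0.25, "dy": 0, "dz": 0, "rx": 0, "ry": 0, "rz": 0, "claw": 1}, {"dx": 0.5, "dy": 0, "dz": 0, "rx": 0, "ry": 0, "rz": 0, "claw": 1}, {"dx": 0.75, "dy": 0, "dz": 0, "rx": 0, "ry": 0, "rz": 0, "claw": 1}, {"dx": 1.0, "dy": 0, "dz": 0, "rx": 0, "ry": 0, "rz": 0, "claw": 1}, {"dx": 1.25, "dy": 0, "dz": 0, "rx": 0, "ry": 0, "rz": 0, "claw": 1}]'

```text
time: 7.6
tool_pos: [0.5413, -0.1419, 0.0627]
tool_rot: [0.001, 0.636, 0.772, 0.0]
contact_force: [-0.9, 1.4, -0.5]
gripper_width: 0.273
```

Run:
```python
from h import *
s=monitor.state();lab(s)
im=grab_frame('top')
cv2.imwrite('pics/t7.png',cv2.resize(im[140:290,130:340],None,fx=3.5,fy=3.5,interpolation=cv2.INTER_CUBIC))
im=grab_frame('scene')
cv2.imwrite('pics/s7.png',cv2.resize(im[160:310,200:420],None,fx=3.5,fy=3.5,interpolation=cv2.INTER_CUBIC))
```

```text
t 7.6 lab mm x,y,z [ 0.4 -2.5 62.7] face 107.5 F [-0.59  1.58 -0.48] tq [ 0.012 -0.019  0.033] w 0.273
yaw 0.19311955330598368
```

View pics/t7.png

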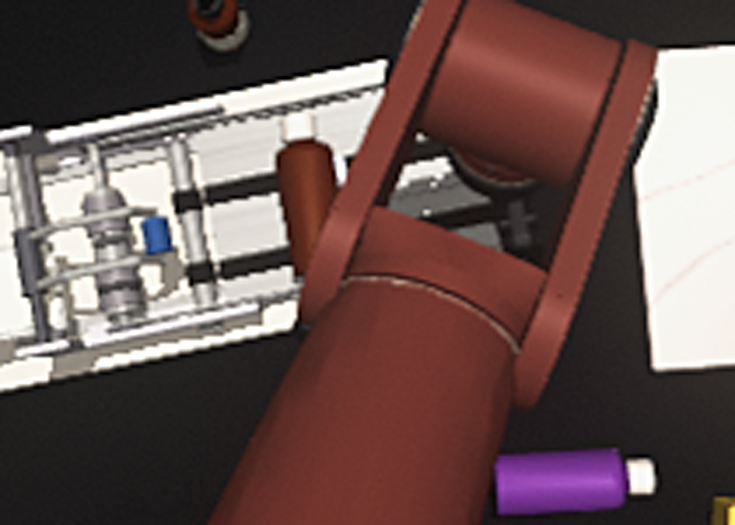

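View pics/s7.png

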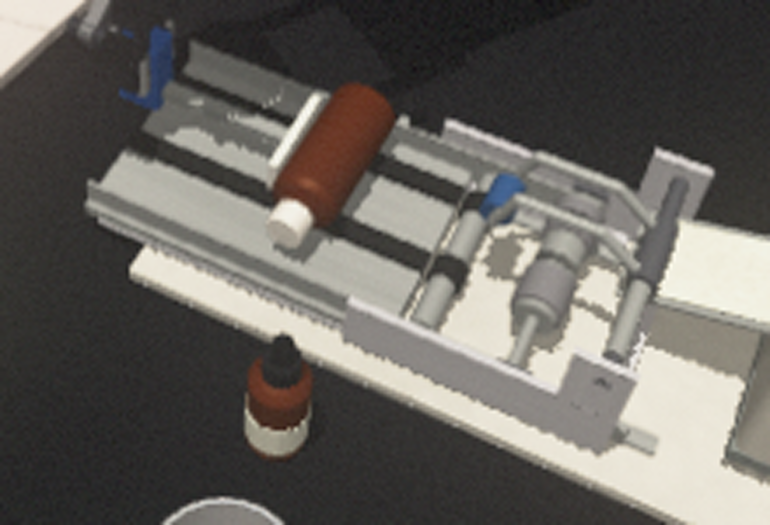

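play_rows --commands '[{"dx": 0.25, "dy": 0, "dz": 0, "rx": 0, "ry": 0, "rz": 0, "claw": 1}, {"dx": 0.5, "dy": 0, "dz": 0, "rx": 0, "ry": 0, "rz": 0, "claw": 1}, {"dx": 0.75, "dy": 0, "dz": 0, "rx": 0, "ry": 0, "rz": 0, "claw": 1}, {"dx": 1.0, "dy": 0, "dz": 0, "rx": 0, "ry": 0, "rz": 0, "claw": 1}, {"dx": 1.25, "dy": 0, "dz": 0, "rx": 0, "ry": 0, "rz": 0, "claw": 1}]'

```text
time: 8.2
tool_pos: [0.5388, -0.1292, 0.0626]
tool_rot: [0.001, 0.636, 0.772, 0.0]
contact_force: [1.4, 0.5, -1.0]
gripper_width: 0.273
```

play_rows --commands '[{"dx": 0.25, "dy": 0, "dz": 0, "rx": 0, "ry": 0, "rz": 0, "claw": 1}, {"dx": 0.5, "dy": 0, "dz": 0, "rx": 0, "ry": 0, "rz": 0, "claw": 1}, {"dx": 0.75, "dy": 0, "dz": 0, "rx": 0, "ry": 0, "rz": 0, "claw": 1}, {"dx": 1.0, "dy": 0, "dz": 0, "rx": 0, "ry": 0, "rz": 0, "claw": 1}, {"dx": 1.25, "dy": 0, "dz": 0, "rx": 0, "ry": 0, "rz": 0, "claw": 1}]'

```text
time: 8.7
tool_pos: [0.5364, -0.1168, 0.0626]
tool_rot: [0.001, 0.636, 0.772, 0.0]
contact_force: [1.0, -0.4, -1.3]
gripper_width: 0.274
```

```bash
cat >> h.py <<'E'
def look(k):
    im=grab_frame('top')
    cv2.imwrite(f'pics/t{k}.png',cv2.resize(im[140:290,130:340],None,fx=3.5,fy=3.5,interpolation=cv2.INTER_CUBIC))
    im=grab_frame('scene')
    cv2.imwrite(f'pics/s{k}.png',cv2.resize(im[160:310,200:420],None,fx=3.5,fy=3.5,interpolation=cv2.INTER_CUBIC))
E
python3 - <<'E'
from h import *
lab(); look(8)
E
```

```text
t 8.7 lab mm x,y,z [ 0.3 23.1 62.6] face 133.1 F [ 0.92 -0.54 -1.3 ] tq [-0.002  0.016 -0.005] w 0.274
yaw 0.19342400581691338
```

View pics/t8.png

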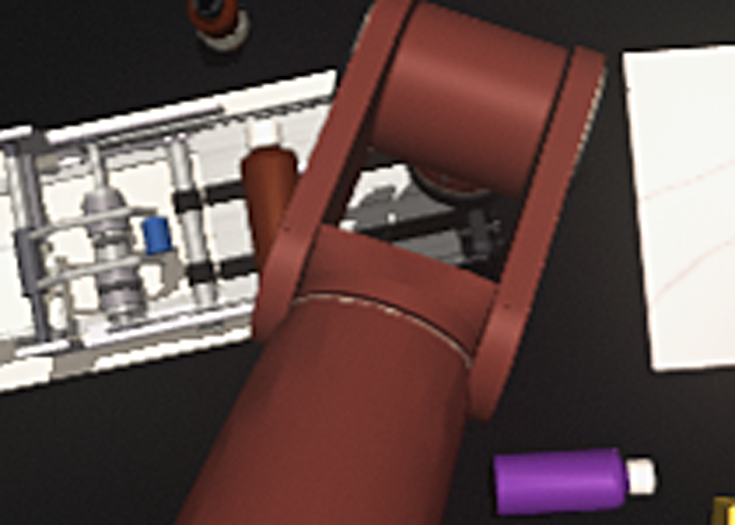

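View pics/s8.png

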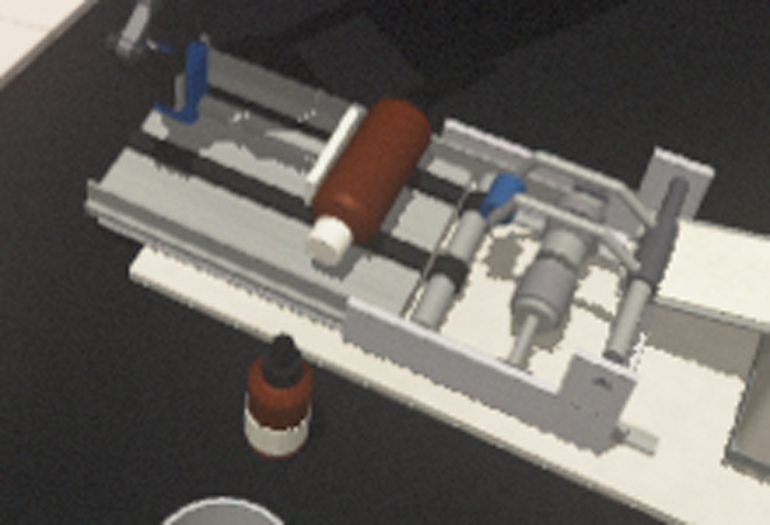

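play_rows --commands '[{"dx": 0.25, "dy": 0, "dz": 0, "rx": 0, "ry": 0, "rz": 0, "claw": 1}, {"dx": 0.5, "dy": 0, "dz": 0, "rx": 0, "ry": 0, "rz": 0, "claw": 1}, {"dx": 0.75, "dy": 0, "dz": 0, "rx": 0, "ry": 0, "rz": 0, "claw": 1}, {"dx": 1.0, "dy": 0, "dz": 0, "rx": 0, "ry": 0, "rz": 0, "claw": 1}, {"dx": 1.25, "dy": 0, "dz": 0, "rx": 0, "ry": 0, "rz": 0, "claw": 1}]'

```text
time: 9.3
tool_pos: [0.5338, -0.1042, 0.0625]
tool_rot: [0.001, 0.635, 0.772, 0.0]
contact_force: [-0.1, -0.9, -1.9]
gripper_width: 0.279
```

play_rows --commands '[{"dx": 0.25, "dy": 0, "dz": 0, "rx": 0, "ry": 0, "rz": 0, "claw": 1}, {"dx": 0.5, "dy": 0, "dz": 0, "rx": 0, "ry": 0, "rz": 0, "claw": 1}, {"dx": 0.75, "dy": 0, "dz": 0, "rx": 0, "ry": 0, "rz": 0, "claw": 1}, {"dx": 1.0, "dy": 0, "dz": 0, "rx": 0, "ry": 0, "rz": 0, "claw": 1}, {"dx": 1.25, "dy": 0, "dz": 0, "rx": 0, "ry": 0, "rz": 0, "claw": 1}]'

```text
time: 9.8
tool_pos: [0.5314, -0.0917, 0.0625]
tool_rot: [0.001, 0.635, 0.772, 0.0]
contact_force: [-0.7, -0.4, -0.7]
gripper_width: 0.28
```

play_rows --commands '[{"dx": 0.25, "dy": 0, "dz": 0, "rx": 0, "ry": 0, "rz": 0, "claw": 1}, {"dx": 0.5, "dy": 0, "dz": 0, "rx": 0, "ry": 0, "rz": 0, "claw": 1}, {"dx": 0.7, "dy": 0, "dz": 0, "rx": 0, "ry": 0, "rz": 0, "claw": 1}, {"dx": 0.9, "dy": 0, "dz": 0, "rx": 0, "ry": 0, "rz": 0, "claw": 1}, {"dx": 1.05, "dy": 0, "dz": 0, "rx": 0, "ry": 0, "rz": 0, "claw": 1}]'

```text
time: 10.3
tool_pos: [0.5293, -0.0812, 0.0625]
tool_rot: [0.001, 0.635, 0.772, 0.0]
contact_force: [0.3, -0.2, -1.3]
gripper_width: 0.276
```

Run:
```python
from h import *
lab(); look(9)
```

```text
t 10.3 lab mm x,y,z [ 0.2 59.3 62.5] face 169.3 F [ 0.29 -0.27 -1.32] tq [-0.003  0.017  0.035] w 0.276
yaw 0.19380756606970334
```

View pics/s9.png

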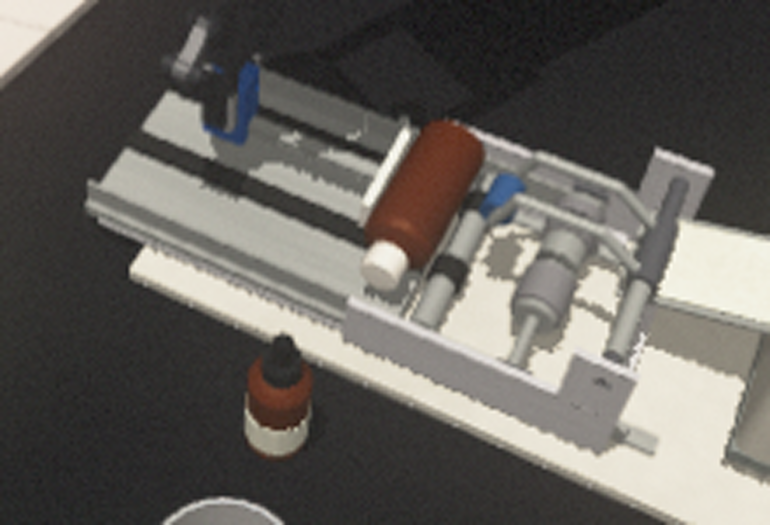

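play_rows --commands '[{"dx": 0.2, "dy": 0, "dz": 0, "rx": 0, "ry": 0, "rz": 0, "claw": 1}, {"dx": 0.4, "dy": 0, "dz": 0, "rx": 0, "ry": 0, "rz": 0, "claw": 1}, {"dx": 0.6, "dy": 0, "dz": 0, "rx": 0, "ry": 0, "rz": 0, "claw": 1}, {"dx": 0.75, "dy": 0, "dz": 0, "rx": 0, "ry": 0, "rz": 0, "claw": 1}, {"dx": 0.9, "dy": 0, "dz": 0, "rx": 0, "ry": 0, "rz": 0, "claw": 1}]'

```text
time: 10.9
tool_pos: [0.5276, -0.0722, 0.0625]
tool_rot: [0.001, 0.635, 0.772, 0.0]
contact_force: [0.3, 0.2, -1.1]
gripper_width: 0.272
```

play_rows --commands '[{"dx": 0.12, "dy": 0, "dz": 0, "rx": 0, "ry": 0, "rz": 0, "claw": 1}, {"dx": 0.24, "dy": 0, "dz": 0, "rx": 0, "ry": 0, "rz": 0, "claw": 1}, {"dx": 0.36, "dy": 0, "dz": 0, "rx": 0, "ry": 0, "rz": 0, "claw": 1}, {"dx": 0.48, "dy": 0, "dz": 0, "rx": 0, "ry": 0, "rz": 0, "claw": 1}, {"dx": 0.6, "dy": 0, "dz": 0, "rx": 0, "ry": 0, "rz": 0, "claw": 1}]'

```text
time: 11.4
tool_pos: [0.5264, -0.0663, 0.0625]
tool_rot: [0.001, 0.635, 0.772, 0.0]
contact_force: [0.2, -0.1, -0.4]
gripper_width: 0.274
```

play_rows --commands '[{"dx": 0.12, "dy": 0, "dz": 0, "rx": 0, "ry": 0, "rz": 0, "claw": 1}, {"dx": 0.24, "dy": 0, "dz": 0, "rx": 0, "ry": 0, "rz": 0, "claw": 1}, {"dx": 0.36, "dy": 0, "dz": 0, "rx": 0, "ry": 0, "rz": 0, "claw": 1}, {"dx": 0.48, "dy": 0, "dz": 0, "rx": 0, "ry": 0, "rz": 0, "claw": 1}, {"dx": 0.6, "dy": 0, "dz": 0, "rx": 0, "ry": 0, "rz": 0, "claw": 1}]'

```text
time: 11.9
tool_pos: [0.5253, -0.0603, 0.0625]
tool_rot: [0.001, 0.635, 0.772, 0.0]
contact_force: [-0.2, -1.2, -0.3]
gripper_width: 0.275
```

Run:
```python
from h import *
lab(); look(10)
```

```text
t 11.9 lab mm x,y,z [ 0.2 80.6 62.5] face 190.6 F [-0.43 -1.14 -0.35] tq [-0.143 -0.014 -0.016] w 0.275
yaw 0.1939583359441561
```

View pics/s10.png

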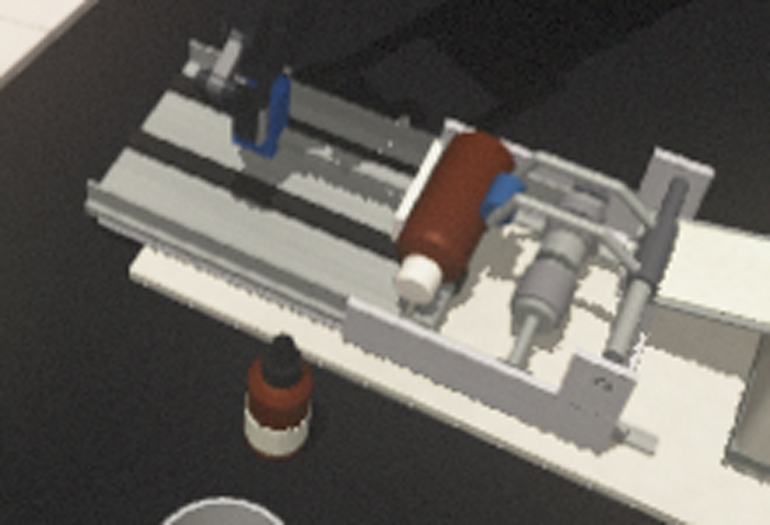

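View pics/t10.png

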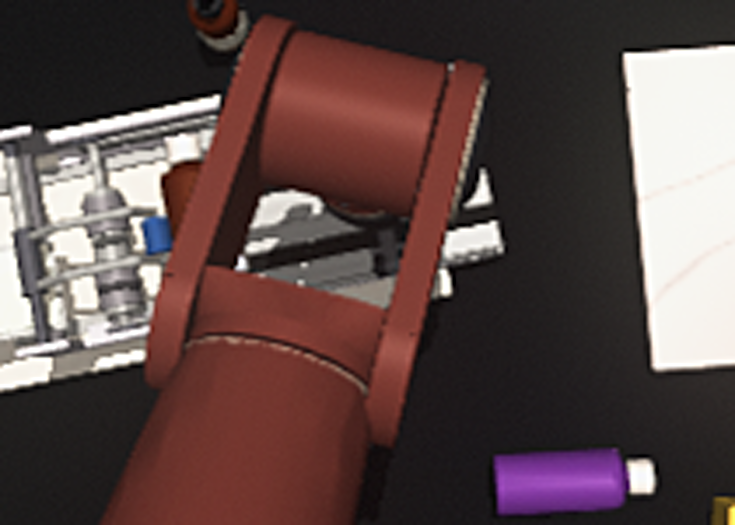

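play_rows --commands '[{"dx": 0.12, "dy": 0, "dz": 0, "rx": 0, "ry": 0, "rz": 0, "claw": 1}, {"dx": 0.24, "dy": 0, "dz": 0, "rx": 0, "ry": 0, "rz": 0, "claw": 1}, {"dx": 0.36, "dy": 0, "dz": 0, "rx": 0, "ry": 0, "rz": 0, "claw": 1}]'

```text
time: 12.3
tool_pos: [0.5249, -0.0574, 0.0627]
tool_rot: [0.002, 0.635, 0.772, 0.0]
contact_force: [1.1, -4.9, -1.6]
gripper_width: 0.272
```

play_rows --commands '[{"dx": 0.12, "dy": 0, "dz": 0, "rx": 0, "ry": 0, "rz": 0, "claw": 1}, {"dx": 0.24, "dy": 0, "dz": 0, "rx": 0, "ry": 0, "rz": 0, "claw": 1}, {"dx": 0.36, "dy": 0, "dz": 0, "rx": 0, "ry": 0, "rz": 0, "claw": 1}]'

```text
time: 12.6
tool_pos: [0.5244, -0.0545, 0.063]
tool_rot: [0.002, 0.635, 0.772, -0.0]
contact_force: [0.3, -3.9, -0.4]
gripper_width: 0.273
```

Run:
```python
from h import *
lab(); look(11)
```

```text
t 12.6 lab mm x,y,z [ 0.5 86.5 63. ] face 196.5 F [-0.45 -3.91 -0.4 ] tq [-0.729 -0.095 -0.025] w 0.273
yaw 0.19434856303902578
```

View pics/s11.png

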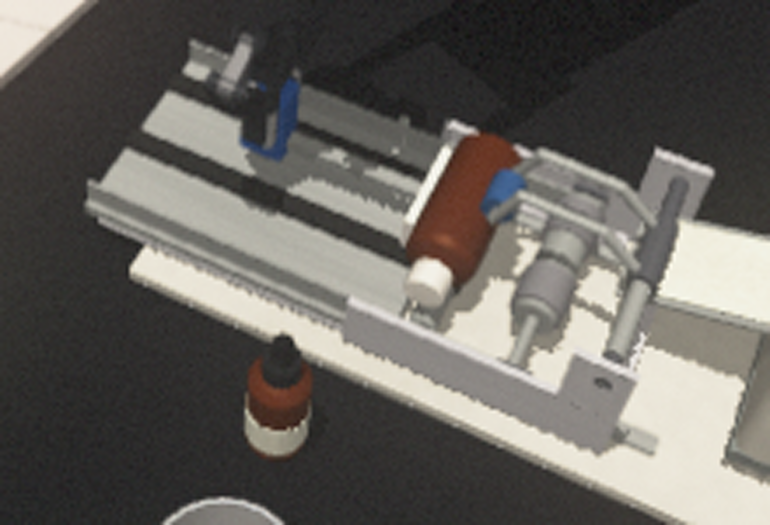

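play_rows --commands '[{"dx": 0.15, "dy": 0, "dz": 0, "rx": 0, "ry": 0, "rz": 0, "claw": 1}, {"dx": 0.3, "dy": 0, "dz": 0, "rx": 0, "ry": 0, "rz": 0, "claw": 1}, {"dx": 0.4, "dy": 0, "dz": 0, "rx": 0, "ry": 0, "rz": 0, "claw": 1}]'

```text
time: 13.0
tool_pos: [0.5234, -0.0498, 0.0627]
tool_rot: [0.002, 0.635, 0.772, 0.0]
contact_force: [0.4, -3.2, -1.4]
gripper_width: 0.271
```

play_rows --commands '[{"dx": 0.12, "dy": 0, "dz": 0, "rx": 0, "ry": 0, "rz": 0, "claw": 1}, {"dx": 0.24, "dy": 0, "dz": 0, "rx": 0, "ry": 0, "rz": 0, "claw": 1}, {"dx": 0.36, "dy": 0, "dz": 0, "rx": 0, "ry": 0, "rz": 0, "claw": 1}]'

```text
time: 13.3
tool_pos: [0.5226, -0.0458, 0.0626]
tool_rot: [0.001, 0.635, 0.772, 0.0]
contact_force: [1.3, -0.3, -0.9]
gripper_width: 0.272
```

Run:
```python
from h import *
lab(); look(12)
```

```text
t 13.3 lab mm x,y,z [ 0.4 95.4 62.6] face 205.4 F [ 1.18 -0.5  -0.93] tq [-0.205 -0.059 -0.026] w 0.272
yaw 0.19431164813686852
```

View pics/s12.png

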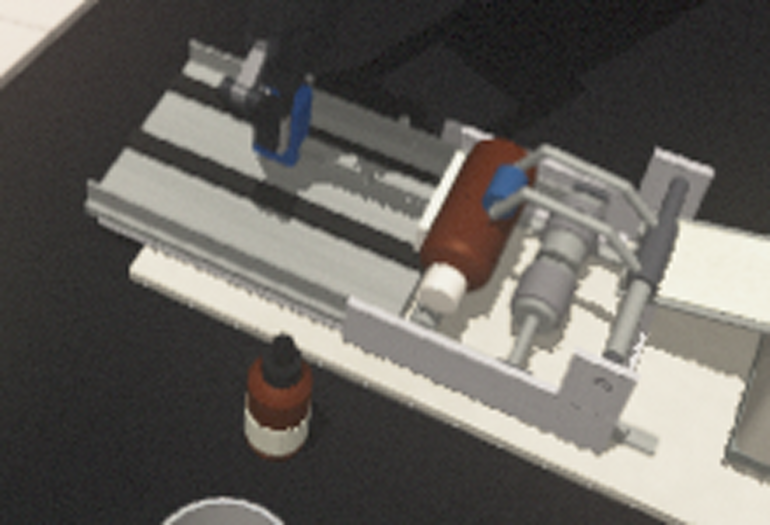

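play_rows --commands '[{"dx": 0.12, "dy": 0, "dz": 0, "rx": 0, "ry": 0, "rz": 0, "claw": 1}, {"dx": 0.24, "dy": 0, "dz": 0, "rx": 0, "ry": 0, "rz": 0, "claw": 1}, {"dx": 0.36, "dy": 0, "dz": 0, "rx": 0, "ry": 0, "rz": 0, "claw": 1}]'

```text
time: 13.7
tool_pos: [0.5217, -0.0418, 0.0625]
tool_rot: [0.001, 0.635, 0.772, 0.0]
contact_force: [0.4, -0.4, -1.0]
gripper_width: 0.279
```

Run:
```python
from h import *
lab(); look(13)
```

```text
t 13.7 lab mm x,y,z [ 0.3 99.4 62.5] face 209.4 F [ 0.35 -0.44 -1.02] tq [-0.03  -0.091 -0.025] w 0.279
yaw 0.1944251180502745
```

View pics/s13.png

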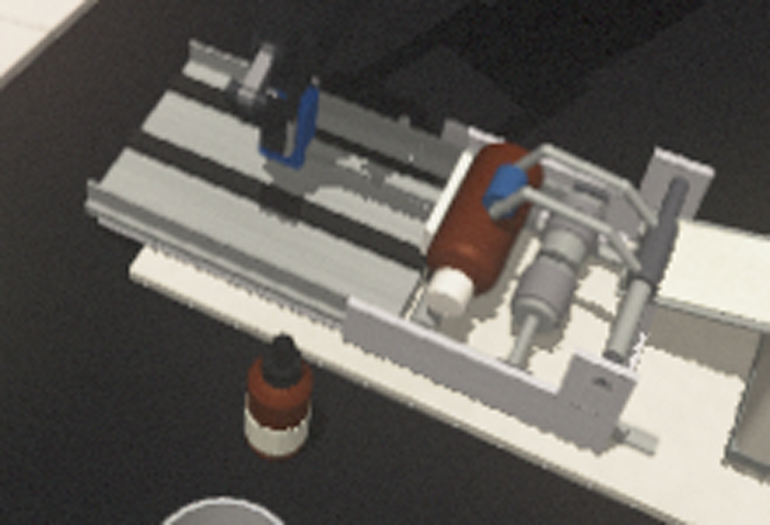

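play_rows --commands '[{"dx": 0.12, "dy": 0, "dz": 0, "rx": 0, "ry": 0, "rz": 0, "claw": 1}, {"dx": 0.24, "dy": 0, "dz": 0, "rx": 0, "ry": 0, "rz": 0, "claw": 1}, {"dx": 0.36, "dy": 0, "dz": 0, "rx": 0, "ry": 0, "rz": 0, "claw": 1}]'

```text
time: 14.1
tool_pos: [0.5208, -0.0381, 0.0624]
tool_rot: [0.001, 0.635, 0.772, 0.0]
contact_force: [-1.0, -0.4, -1.6]
gripper_width: 0.274
```

Run:
```python
from h import *
lab(); look(14)
```

```text
t 14.1 lab mm x,y,z [1.000e-01 1.033e+02 6.240e+01] face 213.3 F [-1.04 -0.18 -1.58] tq [-0.033 -0.008 -0.01 ] w 0.274
yaw 0.19473190442646443
```

View pics/s14.png

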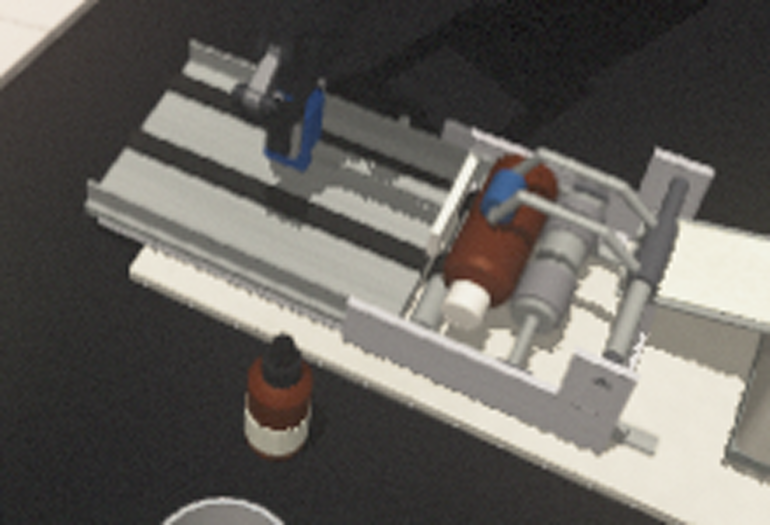

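play_rows --commands '[{"dx": 0.1, "dy": 0, "dz": 0, "rx": 0, "ry": 0, "rz": 0, "claw": 1}, {"dx": 0.2, "dy": 0, "dz": 0, "rx": 0, "ry": 0, "rz": 0, "claw": 1}, {"dx": 0.3, "dy": 0, "dz": 0, "rx": 0, "ry": 0, "rz": 0, "claw": 1}]'

```text
time: 14.5
tool_pos: [0.5202, -0.035, 0.0624]
tool_rot: [0.001, 0.635, 0.773, 0.0]
contact_force: [0.3, 0.4, -2.4]
gripper_width: 0.275
```

Run:
```python
from h import *
lab(); look(15)
```

```text
t 14.5 lab mm x,y,z [1.000e-01 1.064e+02 6.240e+01] face 216.4 F [ 0.41  0.37 -2.39] tq [-0.007  0.052 -0.045] w 0.275
yaw 0.1947995119891906
```

View pics/s15.png

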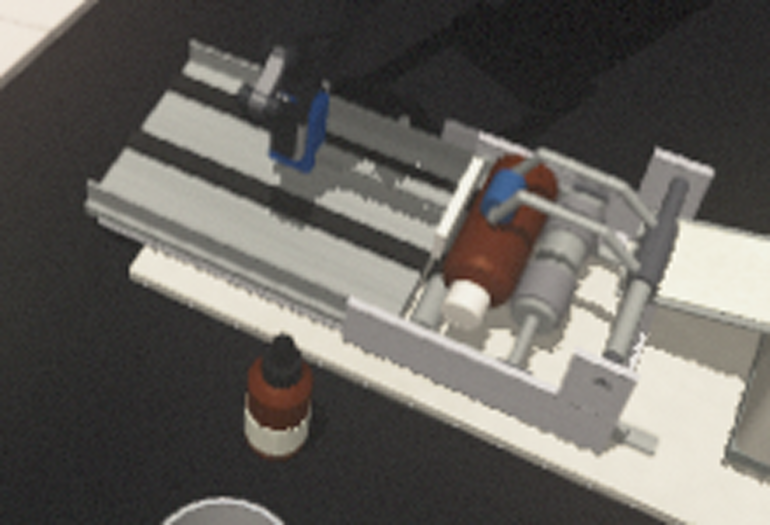

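play_rows --commands '[{"dx": 0.08, "dy": 0, "dz": 0, "rx": 0, "ry": 0, "rz": 0, "claw": 1}, {"dx": 0.16, "dy": 0, "dz": 0, "rx": 0, "ry": 0, "rz": 0, "claw": 1}, {"dx": 0.24, "dy": 0, "dz": 0, "rx": 0, "ry": 0, "rz": 0, "claw": 1}]'

```text
time: 14.9
tool_pos: [0.5197, -0.0325, 0.0623]
tool_rot: [0.001, 0.635, 0.773, 0.0]
contact_force: [-0.8, -0.6, -1.4]
gripper_width: 0.279
```

Run:
```python
from h import *
lab()
```

```text
t 14.9 lab mm x,y,z [1.000e-01 1.089e+02 6.230e+01] face 218.9 F [-0.91 -0.43 -1.45] tq [-0.014 -0.001  0.025] w 0.279
yaw 0.19503593783694406
```

play_rows --commands '[{"dx": 0.08, "dy": 0, "dz": 0, "rx": 0, "ry": 0, "rz": 0, "claw": 1}, {"dx": 0.16, "dy": 0, "dz": 0, "rx": 0, "ry": 0, "rz": 0, "claw": 1}]'

```text
time: 15.1
tool_pos: [0.5194, -0.0309, 0.0624]
tool_rot: [0.001, 0.635, 0.773, 0.0]
contact_force: [1.1, -0.6, -0.4]
gripper_width: 0.272
```

Run:
```python
from h import *
lab()
```

```text
t 15.1 lab mm x,y,z [1.000e-01 1.106e+02 6.240e+01] face 220.6 F [ 1.   -0.81 -0.4 ] tq [-0.193  0.011 -0.049] w 0.272
yaw 0.19500132949313656
```

play_rows --commands '[{"dx": 0.04, "dy": 0, "dz": 0, "rx": 0, "ry": 0, "rz": 0, "claw": 1}, {"dx": 0.06, "dy": 0, "dz": 0, "rx": 0, "ry": 0, "rz": 0, "claw": 1}]'

```text
time: 15.3
tool_pos: [0.5194, -0.0308, 0.0625]
tool_rot: [0.001, 0.635, 0.773, -0.0]
contact_force: [1.1, -1.8, -1.0]
gripper_width: 0.273
```

Run:
```python
from h import *
lab()
```

```text
t 15.3 lab mm x,y,z [  0.2 110.7  62.5] face 220.7 F [ 0.74 -1.96 -1.  ] tq [-0.493  0.034 -0.035] w 0.273
yaw 0.19517096365479022
```

play_rows --commands '[{"dx": 0.07, "dy": 0, "dz": 0, "rx": 0, "ry": 0, "rz": 0, "claw": 1}, {"dx": 0.07, "dy": 0, "dz": 0, "rx": 0, "ry": 0, "rz": 0, "claw": 1}, {"dx": 0.07, "dy": 0, "dz": 0, "rx": 0, "ry": 0, "rz": 0, "claw": 1}]'

```text
time: 15.6
tool_pos: [0.5193, -0.0305, 0.0625]
tool_rot: [0.002, 0.635, 0.773, -0.0]
contact_force: [0.5, -3.2, -1.1]
gripper_width: 0.276
```

Run:
```python
from h import *
lab()
```

```text
t 15.6 lab mm x,y,z [  0.2 111.   62.5] face 221.0 F [-0.15 -3.18 -1.09] tq [-0.735 -0.098 -0.028] w 0.276
yaw 0.19514129663167878
```

play_rows --commands '[{"dx": 0.06, "dy": 0, "dz": 0, "rx": 0, "ry": 0, "rz": 0, "claw": 1}, {"dx": 0.06, "dy": 0, "dz": 0, "rx": 0, "ry": 0, "rz": 0, "claw": 1}, {"dx": 0.06, "dy": 0, "dz": 0, "rx": 0, "ry": 0, "rz": 0, "claw": 1}, {"dx": 0.06, "dy": 0, "dz": 0, "rx": 0, "ry": 0, "rz": 0, "claw": 1}, {"dx": 0.06, "dy": 0, "dz": 0, "rx": 0, "ry": 0, "rz": 0, "claw": 1}]'

```text
time: 16.1
tool_pos: [0.5192, -0.0301, 0.0625]
tool_rot: [0.002, 0.635, 0.773, -0.0]
contact_force: [-0.9, -5.6, -0.5]
gripper_width: 0.272
```

Run:
```python
from h import *
lab();look(16)
```

```text
t 16.1 lab mm x,y,z [  0.2 111.4  62.5] face 221.4 F [-1.99 -5.33 -0.52] tq [-1.024 -0.095 -0.084] w 0.272
yaw 0.19513892964110574
```

View pics/s16.png

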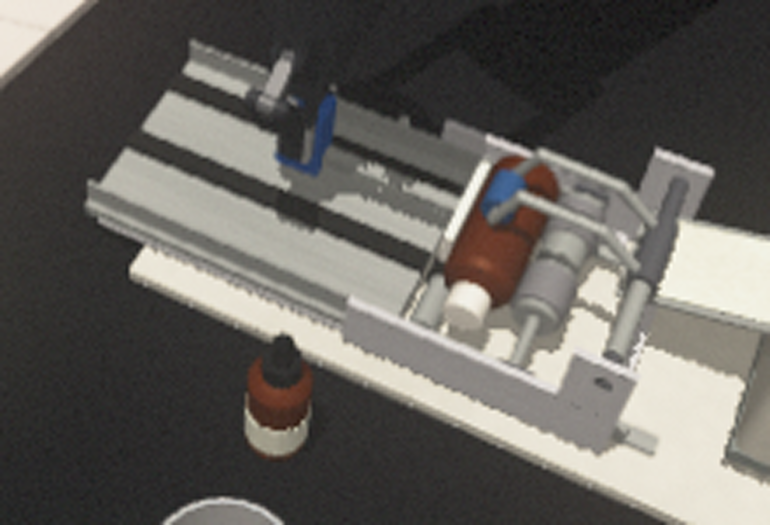

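play_rows --commands '[{"dx": 0.01, "dy": 0, "dz": 0, "rx": 0, "ry": 0, "rz": 0, "claw": 1}, {"dx": 0.01, "dy": 0, "dz": 0, "rx": 0, "ry": 0, "rz": 0, "claw": 1}, {"dx": 0.01, "dy": 0, "dz": 0, "rx": 0, "ry": 0, "rz": 0, "claw": 1}]'

```text
time: 16.5
tool_pos: [0.5193, -0.0301, 0.0626]
tool_rot: [0.002, 0.635, 0.773, -0.0]
contact_force: [0.8, -4.5, -1.7]
gripper_width: 0.272
```

Run:
```python
from h import *
lab()
```

```text
t 16.5 lab mm x,y,z [  0.2 111.4  62.6] face 221.4 F [-0.06 -4.53 -1.71] tq [-0.988 -0.078 -0.122] w 0.272
yaw 0.19510958660848382
```

play_rows --commands '[{"dx": -0.02, "dy": 0, "dz": 0, "rx": 0, "ry": 0, "rz": 0, "claw": 1}, {"dx": -0.02, "dy": 0, "dz": 0, "rx": 0, "ry": 0, "rz": 0, "claw": 1}, {"dx": -0.02, "dy": 0, "dz": 0, "rx": 0, "ry": 0, "rz": 0, "claw": 1}, {"dx": -0.02, "dy": 0, "dz": 0, "rx": 0, "ry": 0, "rz": 0, "claw": 1}, {"dx": -0.02, "dy": 0, "dz": 0, "rx": 0, "ry": 0, "rz": 0, "claw": 1}]'

```text
time: 17.0
tool_pos: [0.5193, -0.0302, 0.0625]
tool_rot: [0.002, 0.635, 0.773, -0.0]
contact_force: [-0.3, -3.9, -1.7]
gripper_width: 0.273
```

Run:
```python
from h import *
lab()
```

```text
t 17.0 lab mm x,y,z [  0.2 111.3  62.5] face 221.3 F [-1.07 -3.78 -1.66] tq [-0.725 -0.024 -0.038] w 0.273
yaw 0.1951339428236786
```

play_rows --commands '[{"dx": 0, "dy": 0, "dz": 0, "rx": 0, "ry": 0, "rz": 0, "claw": 1}, {"dx": 0, "dy": 0, "dz": 0, "rx": 0, "ry": 0, "rz": 0, "claw": 1}, {"dx": 0, "dy": 0, "dz": 0, "rx": 0, "ry": 0, "rz": 0, "claw": 1}, {"dx": 0, "dy": 0, "dz": 0, "rx": 0, "ry": 0, "rz": 0, "claw": 1}, {"dx": 0, "dy": 0, "dz": 0, "rx": 0, "ry": 0, "rz": 0, "claw": 1}]'

```text
time: 17.5
tool_pos: [0.5193, -0.0301, 0.0625]
tool_rot: [0.002, 0.635, 0.773, -0.0]
contact_force: [0.1, -3.7, -1.5]
gripper_width: 0.275
```

play_rows --commands '[{"dx": 0, "dy": 0, "dz": 0, "rx": 0, "ry": 0, "rz": 0, "claw": 1}, {"dx": 0, "dy": 0, "dz": 0, "rx": 0, "ry": 0, "rz": 0, "claw": 1}, {"dx": 0, "dy": 0, "dz": 0, "rx": 0, "ry": 0, "rz": 0, "claw": 1}, {"dx": 0, "dy": 0, "dz": 0, "rx": 0, "ry": 0, "rz": 0, "claw": 1}, {"dx": 0, "dy": 0, "dz": 0, "rx": 0, "ry": 0, "rz": 0, "claw": 1}]'

```text
time: 18.0
tool_pos: [0.5193, -0.0302, 0.0626]
tool_rot: [0.002, 0.635, 0.773, -0.0]
contact_force: [0.1, -4.0, -2.1]
gripper_width: 0.271
```

Run:
```python
from h import *
lab();look(17)
s=monitor.state();cv2.imwrite('pics/w17.png',grab_frame('wrist'))
```

```text
t 18.0 lab mm x,y,z [  0.2 111.3  62.6] face 221.3 F [-0.63 -3.95 -2.1 ] tq [-0.8   -0.038 -0.024] w 0.271
yaw 0.19516620004975066
```

View pics/s17.png

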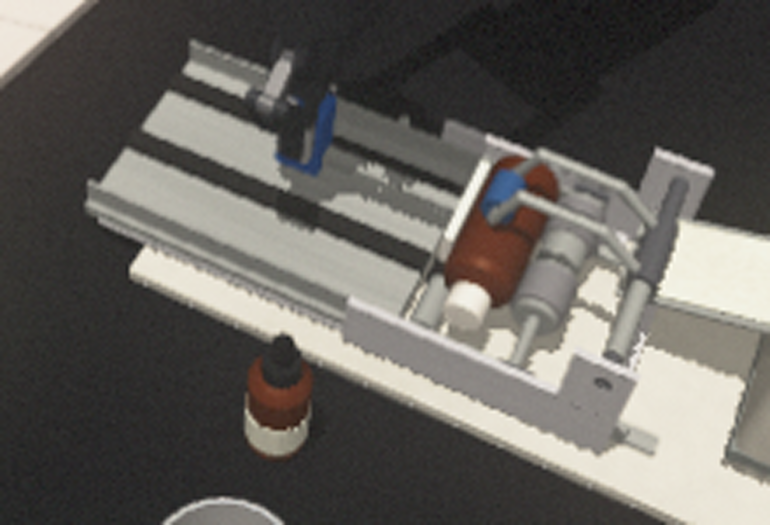

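View pics/w17.png

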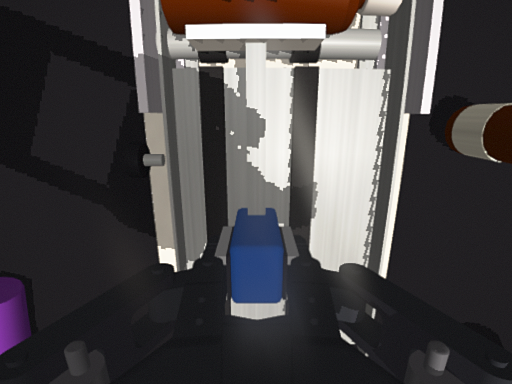

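play_rows --commands '[{"dx": -0.1, "dy": 0, "dz": 0, "rx": 0, "ry": 0, "rz": 0, "claw": 1}, {"dx": -0.3, "dy": 0, "dz": 0, "rx": 0, "ry": 0, "rz": 0, "claw": 1}, {"dx": -0.8, "dy": 0, "dz": 0, "rx": 0, "ry": 0, "rz": 0, "claw": 1}, {"dx": -2, "dy": 0, "dz": 0, "rx": 0, "ry": 0, "rz": 0, "claw": 1}, {"dx": -4, "dy": 0, "dz": 0, "rx": 0, "ry": 0, "rz": 0, "claw": 1}]'

```text
time: 18.65
tool_pos: [0.527, -0.0695, 0.0625]
tool_rot: [0.001, 0.634, 0.773, -0.0]
contact_force: [0.3, -0.9, -1.3]
gripper_width: 0.269
```

play_rows --commands '[{"dx": -3, "dy": 0, "dz": -1, "rx": 0, "ry": 0, "rz": 0, "claw": 1}, {"dx": -6, "dy": 0, "dz": -3, "rx": 0, "ry": 0, "rz": 0, "claw": 1}, {"dx": -9, "dy": 0, "dz": -6, "rx": 0, "ry": 0, "rz": 0, "claw": 1}, {"dx": -11, "dy": 0, "dz": -7, "rx": 0, "ry": 0, "rz": 0, "claw": 1}, {"dx": -12, "dy": 0, "dz": -7, "rx": 0, "ry": 0, "rz": 0, "claw": 1}]'

```text
time: 19.15
tool_pos: [0.5519, -0.1896, 0.1352]
tool_rot: [0.004, 0.635, 0.772, 0.0]
contact_force: [0.2, 0.1, -1.1]
gripper_width: 0.273
```

Run:
```python
from h import *
lab();look(18)
mv([.5027,-.3873,.12],.25)
```

```text
t 19.15 lab mm x,y,z [  1.6 -51.4 135.2] face 58.6 F [ 0.19  0.05 -1.06] tq [-0.017  0.014  0.024] w 0.273
yaw 0.19461957705926364
d cm [-18.66  -8.49   1.2 ] r [ 0.0005  0.0014 -0.0551]
```

View pics/s18.png

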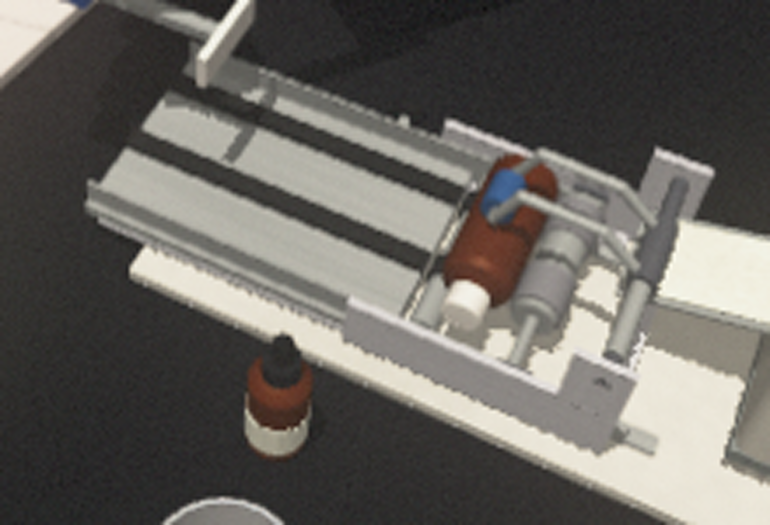

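View pics/t18.png

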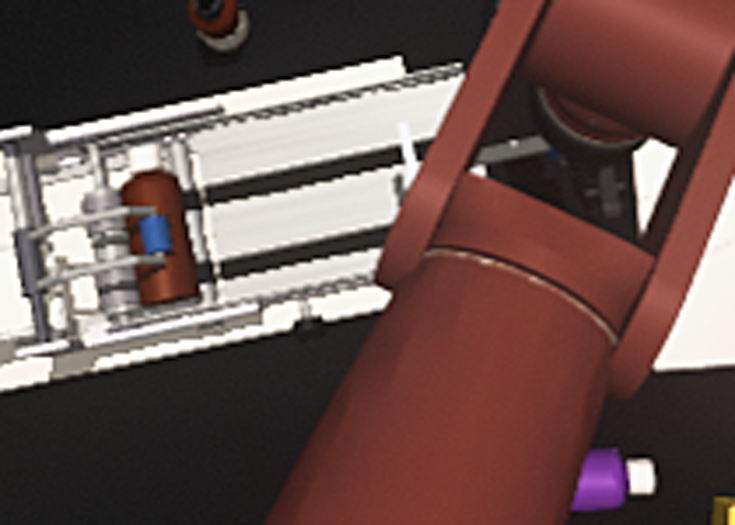

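Bottle stays seated (cap at 145,157, square in the rollers). Return the paddle.

play_rows --commands '[{"dx": -4, "dy": -1.8, "dz": 0, "rx": 0, "ry": 0, "rz": -0.01, "claw": 1}, {"dx": -8, "dy": -3.6, "dz": 0, "rx": 0, "ry": 0, "rz": -0.02, "claw": 1}, {"dx": -12, "dy": -5.4, "dz": 0, "rx": 0, "ry": 0, "rz": -0.035, "claw": 1}, {"dx": -16, "dy": -7.3, "dz": 0, "rx": 0, "ry": 0, "rz": -0.05, "claw": 1}, {"dx": -18.5, "dy": -8.5, "dz": 0, "rx": 0, "ry": 0, "rz": -0.055, "claw": 1}]'

```text
time: 19.75
tool_pos: [0.5007, -0.3861, 0.1293]
tool_rot: [-0.001, 0.614, 0.79, 0.0]
contact_force: [0.5, 0.6, -0.5]
gripper_width: 0.275
```

play_rows --commands '[{"dx": 0, "dy": 0, "dz": 0, "rx": 0, "ry": 0, "rz": 0, "claw": 1}, {"dx": 0, "dy": 0, "dz": 0, "rx": 0, "ry": 0, "rz": 0, "claw": 1}, {"dx": 0, "dy": 0, "dz": 0, "rx": 0, "ry": 0, "rz": 0, "claw": 1}]'

```text
time: 20.05
tool_pos: [0.5006, -0.3838, 0.1275]
tool_rot: [-0.003, 0.613, 0.79, 0.0]
contact_force: [0.0, 0.0, -1.6]
gripper_width: 0.274
```

Run:
```python
from h import *
lab();print(monitor.state()['tool_pos'])
cv2.imwrite('pics/w19.png',grab_frame('wrist'))
mv([.5027,-.3873,.0345],.25)
```

```text
t 20.05 lab mm x,y,z [ -86.1 -232.   127.5] face -122.0 F [ 0.05  0.01 -1.58] tq [ 0.025 -0.021 -0.018] w 0.274
yaw 0.2513305113139
[ 0.50055531 -0.38381805  0.12754318]
d cm [-0.41  0.12  9.36] r [-0.0023 -0.0042  0.0016]
```

View pics/w19.png

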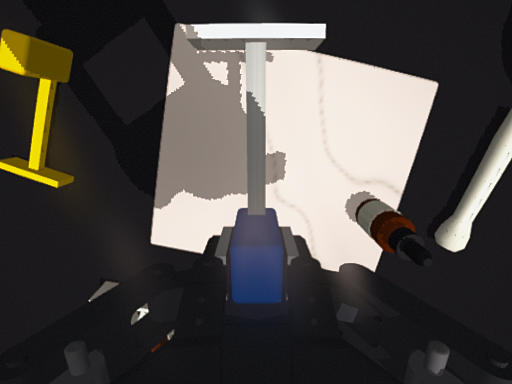

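play_rows --commands '[{"dx": -0.4, "dy": 0.1, "dz": 2, "rx": 0, "ry": -0.004, "rz": 0, "claw": 1}, {"dx": -0.4, "dy": 0.1, "dz": 4.5, "rx": 0, "ry": -0.004, "rz": 0, "claw": 1}, {"dx": -0.4, "dy": 0.1, "dz": 6.5, "rx": 0, "ry": -0.004, "rz": 0, "claw": 1}, {"dx": -0.4, "dy": 0.1, "dz": 7.8, "rx": 0, "ry": -0.004, "rz": 0, "claw": 1}, {"dx": -0.4, "dy": 0.1, "dz": 8.2, "rx": 0, "ry": -0.004, "rz": 0, "claw": 1}]'

```text
time: 20.6
tool_pos: [0.502, -0.3854, 0.0441]
tool_rot: [-0.002, 0.612, 0.791, -0.001]
contact_force: [-1.1, 0.4, -0.8]
gripper_width: 0.273
```

play_rows --commands '[{"dx": 0, "dy": 0, "dz": 0, "rx": 0, "ry": 0, "rz": 0, "claw": 1}, {"dx": 0, "dy": 0, "dz": 0, "rx": 0, "ry": 0, "rz": 0, "claw": 1}]'

```text
time: 20.8
tool_pos: [0.5026, -0.3855, 0.0449]
tool_rot: [-0.002, 0.612, 0.791, -0.001]
contact_force: [0.1, -0.5, -0.6]
gripper_width: 0.27
```

Run:
```python
from h import *
lab();print(monitor.state()['tool_pos'])
mv([.5027,-.3873,.0345],.25)
```

```text
t 20.8 lab mm x,y,z [ -84.4 -234.    44.9] face -124.0 F [ 0.01 -0.56 -0.58] tq [-0.005 -0.066  0.006] w 0.27
yaw 0.2534689488132214
[ 0.50258987 -0.38548678  0.04494776]
d cm [-0.18 -0.03  1.04] r [-0.0033 -0.0021  0.0035]
```

Now feel for the board slowly.

play_rows --commands '[{"dx": 0, "dy": 0, "dz": 0.3, "rx": -0.003, "ry": -0.002, "rz": 0, "claw": 1}, {"dx": 0, "dy": 0, "dz": 0.6, "rx": -0.003, "ry": -0.002, "rz": 0, "claw": 1}, {"dx": 0, "dy": 0, "dz": 0.8, "rx": -0.003, "ry": -0.002, "rz": 0, "claw": 1}, {"dx": 0, "dy": 0, "dz": 0.9, "rx": -0.003, "ry": -0.002, "rz": 0, "claw": 1}]'

```text
time: 21.2
tool_pos: [0.5024, -0.3855, 0.0358]
tool_rot: [-0.0, 0.612, 0.791, -0.0]
contact_force: [0.6, 0.2, -0.6]
gripper_width: 0.276
```

Run:
```python
from h import *
lab()
```

```text
t 21.2 lab mm x,y,z [ -84.6 -234.    35.8] face -124.0 F [ 0.62  0.08 -0.65] tq [-0.043 -0.027 -0.024] w 0.276
yaw 0.2533111084960275
```

play_rows --commands '[{"dx": 0, "dy": 0, "dz": 0.08, "rx": 0, "ry": 0, "rz": 0, "claw": 1}, {"dx": 0, "dy": 0, "dz": 0.15, "rx": 0, "ry": 0, "rz": 0, "claw": 1}, {"dx": 0, "dy": 0, "dz": 0.15, "rx": 0, "ry": 0, "rz": 0, "claw": 1}]'

```text
time: 21.5
tool_pos: [0.5025, -0.3855, 0.0343]
tool_rot: [-0.0, 0.612, 0.791, -0.0]
contact_force: [-0.7, -0.3, -1.3]
gripper_width: 0.274
```

Run:
```python
from h import *
lab()
```

```text
t 21.5 lab mm x,y,z [ -84.6 -234.    34.3] face -124.0 F [-0.79 -0.18 -1.35] tq [0.008 0.046 0.008] w 0.274
yaw 0.2533295045732548
```

play_rows --commands '[{"dx": 0, "dy": 0, "dz": 0.05, "rx": 0, "ry": 0, "rz": 0, "claw": 1}, {"dx": 0, "dy": 0, "dz": 0.1, "rx": 0, "ry": 0, "rz": 0, "claw": 1}, {"dx": 0, "dy": 0, "dz": 0.1, "rx": 0, "ry": 0, "rz": 0, "claw": 1}]'

```text
time: 21.8
tool_pos: [0.5026, -0.3856, 0.0342]
tool_rot: [-0.0, 0.612, 0.791, -0.0]
contact_force: [-3.2, 3.4, 5.5]
gripper_width: 0.274
```

Run:
```python
from h import *
lab()
```

```text
t 21.8 lab mm x,y,z [ -84.4 -234.1   34.2] face -124.1 F [-2.49  3.91  5.46] tq [0.403 0.46  0.022] w 0.274
yaw 0.25339937096746185
```

play_rows --commands '[{"dx": 0, "dy": 0, "dz": -0.05, "rx": 0, "ry": 0, "rz": 0, "claw": 1}, {"dx": 0, "dy": 0, "dz": -0.05, "rx": 0, "ry": 0, "rz": 0, "claw": 0.6}, {"dx": 0, "dy": 0, "dz": -0.05, "rx": 0, "ry": 0, "rz": 0, "claw": 0.4}, {"dx": 0, "dy": 0, "dz": -0.05, "rx": 0, "ry": 0, "rz": 0, "claw": 0.2}, {"dx": 0, "dy": 0, "dz": -0.05, "rx": 0, "ry": 0, "rz": 0, "claw": 0.2}]'

```text
time: 22.3
tool_pos: [0.5026, -0.3856, 0.0346]
tool_rot: [-0.0, 0.612, 0.791, -0.0]
contact_force: [0.3, -0.1, -0.3]
gripper_width: 0.798
```

Run:
```python
from h import *
lab()
cv2.imwrite('pics/w20.png',grab_frame('wrist'))
```

```text
t 22.3 lab mm x,y,z [ -84.4 -234.2   34.6] face -124.2 F [ 0.25 -0.13 -0.27] tq [ 0.031 -0.02   0.06 ] w 0.798
yaw 0.25339155698455695
```

View pics/w20.png

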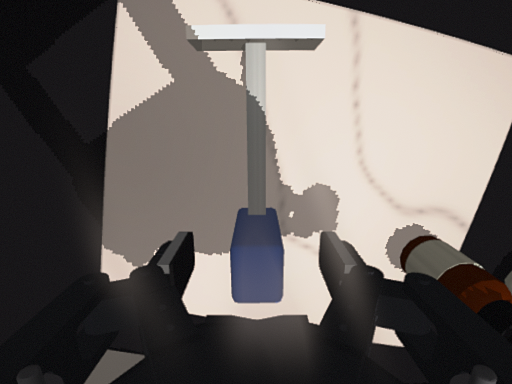

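Paddle released, standing. Rise straight up.

play_rows --commands '[{"dx": 0, "dy": 0, "dz": -1, "rx": 0, "ry": 0, "rz": 0, "claw": 0.2}, {"dx": 0, "dy": 0, "dz": -3, "rx": 0, "ry": 0, "rz": 0, "claw": 0.2}, {"dx": 0, "dy": 0, "dz": -7, "rx": 0, "ry": 0, "rz": 0, "claw": 0.2}, {"dx": 0, "dy": 0, "dz": -12, "rx": 0, "ry": 0, "rz": 0, "claw": 0.2}, {"dx": 0, "dy": 0, "dz": -16, "rx": 0, "ry": 0, "rz": 0, "claw": 0.2}]'

```text
time: 22.85
tool_pos: [0.5031, -0.386, 0.1984]
tool_rot: [0.001, 0.612, 0.791, -0.0]
contact_force: [0.6, -0.6, 0.2]
gripper_width: 0.8
```

play_rows --commands '[{"dx": 0, "dy": 0, "dz": -3, "rx": 0, "ry": 0, "rz": 0, "claw": 0.2}, {"dx": 0, "dy": 0, "dz": -3, "rx": 0, "ry": 0, "rz": 0, "claw": 0.2}, {"dx": 0, "dy": 0, "dz": -3, "rx": 0, "ry": 0, "rz": 0, "claw": 0.2}, {"dx": 0, "dy": 0, "dz": -3, "rx": 0, "ry": 0, "rz": 0, "claw": 0.2}, {"dx": 0, "dy": 0, "dz": -3, "rx": 0, "ry": 0, "rz": 0, "claw": 0.2}]'

```text
time: 23.35
tool_pos: [0.5022, -0.3852, 0.2261]
tool_rot: [-0.001, 0.612, 0.791, -0.0]
contact_force: [-1.0, -0.0, -0.9]
gripper_width: 0.8
```

Run:
```python
from h import *
lab()
cv2.imwrite('pics/w21.png',grab_frame('wrist'));cv2.imwrite('pics/s21.png',grab_frame('scene'));cv2.imwrite('pics/t21.png',grab_frame('top'))
```

```text
t 23.35 lab mm x,y,z [ -84.7 -233.7  226.1] face -123.7 F [-1.03  0.18 -0.85] tq [ 0.001  0.047 -0.021] w 0.8
yaw 0.2533568028478432
```

View pics/w21.png

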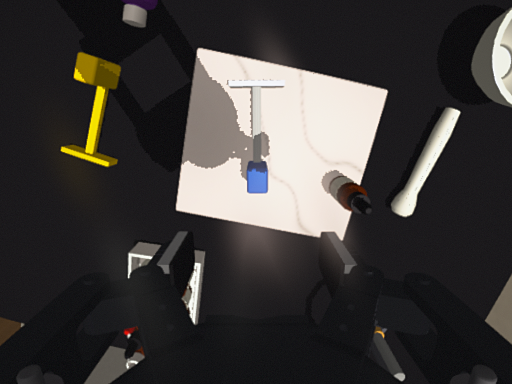

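View pics/s21.png

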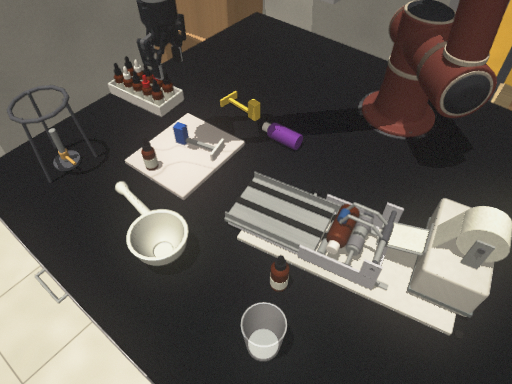

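View pics/t21.png

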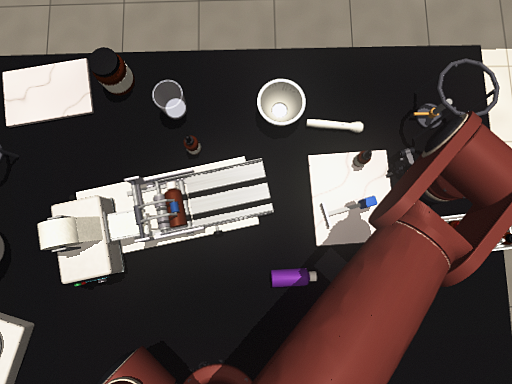

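The pictures show the bottle seated square between the rollers and the paddle standing on the board (block at 370,202 in the top view). The other things are where they were.

```bash
python3 -c "
from plant import ticket
print(ticket.job_done())"
```

```text
the job is handed in; nothing more can be done
None
```

The bottle is seated square between the cradle rollers, the paddle is back on the marble board, and I handed the job in at about 23.5 s of the 64 s allowed.

- **Rolling in:** Only the blade touched the glass. The push peaked at 4–5 N under the hold-down roller, and then the bottle dropped into the cradle.
- **Press:** I held the blade on the bottle for about 3 s. The push crept to about 5.5 N early on, so I eased it, and it was steady at about 4 N for the last second. The 12 N limit was never approached in any reading.
- **Paddle:** I felt for the board with about 5 N, released the grip and rose straight up. It stands within about 2 mm of where I picked it up.
- **Last checks:** After I withdrew, the pictures showed the bottle still seated and square, and the paddle upright. The droppers, mortar, pestle, beaker and both look-alikes did not appear to have moved. The end of the yellow paddle was hidden by the arm in the last top view, but it looked unmoved in the other two pictures.
- **Disagreements:** The wrist camera put the tray about 3 mm off the top camera's reading, so I centred the blade by the wrist camera. By feel, the seat is about 3 mm beyond the top camera's estimate. Single force readings were noisy by about 1 N, so I used the wrist moment to judge the press.

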